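Slide a spacer ring along a bent keeper bar to its stop

ROBOT

A 6-joint arm with a two-finger parallel gripper is mounted at the origin on a cart in front of the work surface, level with it; the furniture and walls round the work are solid. World frame = base frame: x ahead of the robot, y to its left, z up, the work surface at z = 0. Lengths are in m, angles in rad, forces in N, time in s.
With the tool pointing down it reaches from about 0.3 to 0.875 m from the base axis. Payload 6.4 kg.
Tool frame: the origin (TCP) lies at the very end of the fingers, on their centre line; the grasp point (between the pads) lies arm.pinch_z behind it (arm.pinch_z is the distance from the TCP to the grasp point, in m); z points along the fingers, y is the line along which they close (so a half turn about z gives the same grasp; the last joint's range is limited). The gripper opens to 85 mm and grips with 20 to 120 N. Pads are 22 mm wide; open, the fingers measure 114 mm over their backs; the gripper's body (76 mm by 85 mm) begins 54 mm behind the grasp point. The pads swing forward as they close: fully open they stand 13 mm farther back than shut.
Start: joints at [-1.54, 0.181, 1.607, -0, 1.354, -0.206], TCP at [0.135, -0.559, 0.231] pointing down, gripper open.
Joint ranges: [-2.99, 2.99], [-0.89, 2.07], [0.3, 2.58], [-1.14, 4.28], [0, 2.63], [-3.12, 3.12]. Speed limits (rad/s): [2.57, 2.57, 3.01, 3.14, 3.14, 3.14].

INTERFACE

Orientations are given as a 3x3 rotation matrix whose columns are the frame's x, y, z axes.
In Python, from plant import telemetry, optics, ticket, arm gives the robot as it stands.
- The arm moves only by the shell command python3 -m crank 'ROWS' [FORCE]. ROWS is JSON, one flat list of numbers, 7 for each row, row after row: the turn, a rotation vector about the tool's x, y, z in degrees, then the shift along the tool's x, y, z in cm, then the finger opening in cm, from 0 to 8.54. A call has 1 to 20 rows; each row is the pose to reach, as a shift and turn from the pose commanded when the call began, along the tool's axes at that moment; what a row does not reach only later rows make up. A row lasts 1/10 s, in which the tool goes at most 50 mm and 8.59 degrees, less where a joint would pass 70% of its speed; a pose out of reach is approached as far as the arm can. A call with a gripper value outside its range is refused whole. The fingers move at their own pace and stop on an object; FORCE is the grip in N (left out, the last holds). Time passes only in rows, so rows that repeat a pose let the fingers close. It gives the time, the measured TCP pose, the force, the opening and the grip force at its end, in the units of the state.
- telemetry.state(): the state, without advancing time (a new reading comes with each control period).
- optics.snapshot(name): name is "side" or "top" or "wrist"; returns a dict with "color" (384x512x3 uint8, red, green, blue), "z_map" (384x512 float32, m along the optical axis (not along the pixel's ray), 0 where there is no reading), "intrinsics" (3x3 intrinsics, pixels), "T" (4x4, takes a point from camera to world coordinates). Camera axes: x right, y down, z forward; pixel columns grow to the right and rows downward; lengths in m; the calibration is good to about 2 mm. A picture is of the moment at which its call begins.
- ticket.sign_off(): hands the job in; it is judged then, once.
The state is a dict: "time_s": time; "joint_pos": joint angles; "qvel": joint speeds; "effort": joint torques, N m; "ee_pos": TCP position; "tcp_rot": TCP orientation; "force": force on the tool from outside, world axes, zero at the start; "ft_torque": the same for the moment, N m; "width": opening from 0.0 (shut) to 1.0 (fully open); "gripper_force": force on a finger pad.
Only numpy, scipy, OpenCV 4.12 (cv2) and the standard library are available. Lean on these libraries where they do the work, as an engineer would, in place of code of your own. Each camera call takes 0.05 s, during which the arm holds its last target. There are 200 camera calls.

TASK

Put the flat metal spacer ring away on the bent keeper bar: lift it out of its wooden stand, thread it over the bar's free end, and slide it round both corners until it sits flush against the stop collar at the post, then let go. The bar is bent by hand, so feel the way round gently, never pressing on it with more than about 10 N, and bring the ring up to the stop without a knock; leave the other things on the bench where they are.

Things in the scene. Friction and masses are not known exactly. Their poses are not given: they have to be found in the camera images.
- ring: plain flat aluminium spacer ring, 64 mm outside diameter, 14 mm bore, 10 mm thick, 0.06 kg (+-30 %). Origin at its centre, x along its axis. It starts standing on edge in the stand (axis level, centre 40 mm above the bench) and can be pinched across its flat faces from above, at the part of the rim that is uppermost
- ring_stand: fixed wooden block 52 x 90 x 26 mm with a slot 13 mm wide and 18 mm deep along its y; the ring stands in the slot, its axis along the block's x. Origin under the centre
- keeper: fixed keeper: dark steel base plate 100 x 85 x 12 mm, square steel post 26 mm wide, 82 mm high, and a round steel bar 10 mm thick, its axis level 75 mm above the bench. From the stop collar the bar runs along the keeper's +x (last leg), bends about 80 degrees left seen from above (middle leg), then about 80 degrees back right (first leg) to its free end. Origin on the bench below the stop face
- stop_face (a point): centre of the face of the stop collar (24 mm diameter), on the bar's axis; x points outwards along the last leg, z up. The seated ring's centre reads x = 5 mm, z = -2 mm (it hangs). Hand bent, shape not measured: last leg 54 mm straight, middle leg 44 mm straight, each +-10 mm; each corner 80 +-13 degrees, about 22 mm radius on the axis, kinked up to 13 degrees where it begins
- bar_tip (a point): end point of the bar's free rounded end, on its axis, 75 mm above the bench; x points outwards along the first leg (away from the bar), z up. The first leg is 60 mm straight from here to the bend. The ring is threaded on by moving along -x. The bar is rigid unless pushed far too hard
- pumice_egg: loose bystander, egg-shaped pumice stone 44 mm; leave it alone. Origin under its centre
- tin_green: loose bystander, round green tin 63 mm across, 16 mm high; leave it alone
- yellow_pot: loose bystander, yellow pot 47 mm across, 24 mm high; leave it alone
- wax_disc: loose bystander, round wax cake 32 mm across, 10 mm high; leave it alone
- drum_box: loose bystander, black round box 67 mm across, 50 mm high; leave it alone
- tin_brown_b: loose bystander, round brown tin 66 mm across, 17 mm high; leave it alone

How it is judged:
By the outcome, as a careful person would: the job done as asked, in the order asked, and still so for the second after the job is handed in, with the robot touching nothing.
It also fails if it takes over 70 s, if anything falls off the work surface, if the arm or the gripper's body presses on something with over 40 N, if the wrist force passes 120 N, or if a joint passes its speed limit or range.

## Working session

There is one attempt and no reset: what is moved stays moved. The work goes in short steps, Python scripts to look and compute and a shell command to move; the robot and the scene stay as the last step left them, time stands still between calls to the robot, and variables do not carry over. Pictures are saved under pics/ and viewed, at most 10 in all, crops included, and the job is handed in when it is done.

```bash
mkdir -p pics; ls; python3 - <<'E'
from plant import telemetry, optics, arm
import cv2, numpy as np
print(telemetry.state()); print(arm.pinch_z)
for n in ("side","top"):
    s=optics.snapshot(n); np.savez(f"{n}0.npz",**s)
    cv2.imwrite(f"pics/{n}0.png",cv2.resize(s["color"][:,:,::-1],(800,600)))
    print(n,s["intrinsics"],s["T"])
E
```

```text
pics
{'time_s': 0.0, 'joint_pos': array([-1.54029334e+00,  1.81514523e-01,  1.60801177e+00, -4.84186687e-06,
        1.35381690e+00, -2.06287425e-01]), 'qvel': array([ 0.00010708, -0.00039383,  0.00078133,  0.00111062, -0.00036624,
       -0.00071368]), 'effort': array([ 8.08525638e-04, -4.44868255e+01, -3.51340592e+01, -1.53515512e-04,
        8.95242876e-03,  2.67142417e-05]), 'ee_pos': array([ 0.13489086, -0.55837996,  0.23039725]), 'tcp_rot': array([[ 9.72095663e-01,  2.34584779e-01, -5.81146642e-05],
       [ 2.34584519e-01, -9.72094153e-01,  1.74958515e-03],
       [ 3.53933121e-04, -1.71439694e-03, -9.99998468e-01]]), 'force': array([-0.62375744,  0.00540196, -0.02954437]), 'ft_torque': array([-0.02831857, -0.03496733,  0.03641776]), 'gripper_force': 0.0, 'width': 0.9993032648629483}
0.0187
side [[366.3796497    0.         253.0469088 ]
 [  0.         366.3796497  187.11658064]
 [  0.           0.           1.        ]] [[-0.93651407 -0.23385466  0.2612535   0.27665227]
 [-0.35041733  0.59828758 -0.72059675  0.62081963]
 [ 0.01221019 -0.76639675 -0.64225146  0.68352453]
 [ 0.          0.          0.          1.        ]]
top [[348.884617     0.         260.61492159]
 [  0.         348.884617   195.99646892]
 [  0.           0.           1.        ]] [[ 5.67728102e-04 -9.91964892e-01  1.26512175e-01  4.17520599e-01]
 [-9.99491462e-01 -4.59640788e-03 -3.15545586e-02 -1.49997729e-02]
 [ 3.18825159e-02 -1.26429925e-01 -9.91463050e-01  1.00877652e+00]
 [ 0.00000000e+00  0.00000000e+00  0.00000000e+00  1.00000000e+00]]
```

View pics/side0.png

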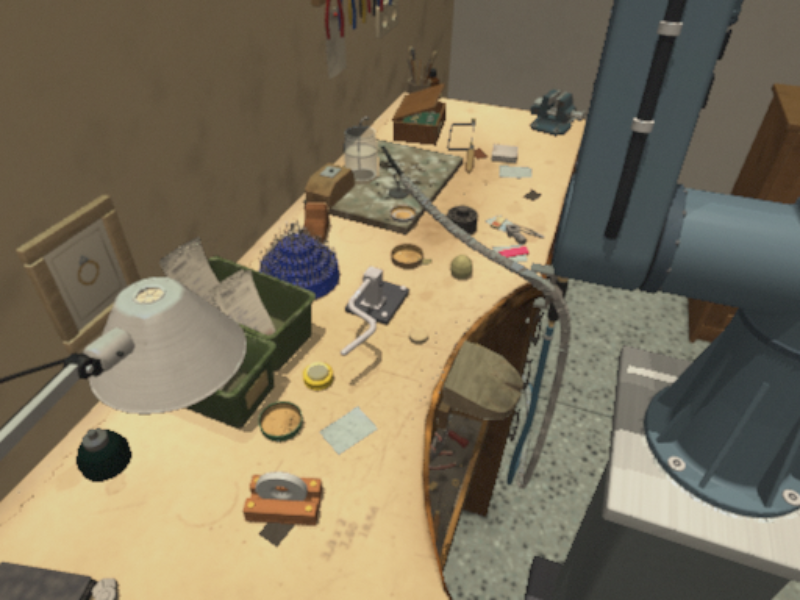

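View pics/top0.png

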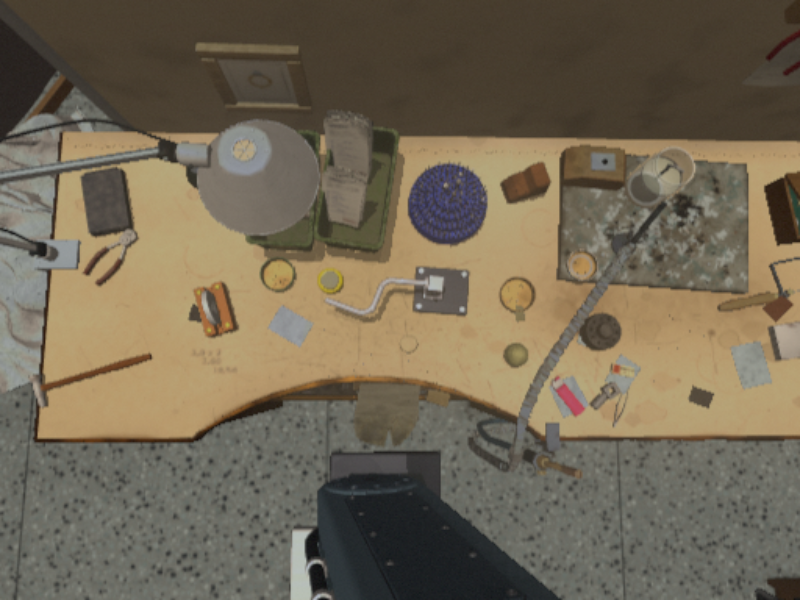

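Side/top views: the stand with ring is at top-view pixel (215,310), the keeper post at (435,285), and the bar's free end at (328,300), pointing left (+y). The round things are the tins, pot (330,280), wax (408,343) and egg (515,354).

```bash
cat > h.py <<'E'
import numpy as np, cv2
def cloud(s):
    z=s["z_map"];K=s["intrinsics"];T=s["T"]
    v,u=np.mgrid[:z.shape[0],:z.shape[1]]
    p=np.stack([(u-K[0,2])/K[0,0]*z,(v-K[1,2])/K[1,1]*z,z],-1)
    return p@T[:3,:3].T+T[:3,3]
def plane(s,u,v,h):
    K=s["intrinsics"];T=s["T"]
    d=T[:3,:3]@np.array([(u-K[0,2])/K[0,0],(v-K[1,2])/K[1,1],1]);o=T[:3,3]
    return o+d*(h-o[2])/d[2]
E
python3 - <<'E'
import numpy as np,cv2
from h import *
s=dict(np.load("top0.npz")); P=cloud(s)
for n,(u,v) in dict(stand=(215,310),post=(435,285),tip=(328,300)).items(): print(n,P[int(v/1.5625),int(u/1.5625)],plane(s,u/1.5625,v/1.5625,.075))
def grid(r0,r1,c0,c1):
    A=P[r0:r1,c0:c1]; return A
A=grid(165,220,200,315); m=(A[...,2]>.055)&(A[...,2]<.1)
ys=A[...,1][m];xs=A[...,0][m];zs=A[...,2][m]
for y in np.arange(.16,-.2,-.006):
    k=abs(ys-y)<.003
    if k.any(): print(round(y,3),xs[k].min().round(4),xs[k].max().round(4),zs[k].max().round(4),k.sum())
A=grid(175,220,120,155); m=(A[...,2]>.035)
print("ring pts",A[m].round(3).tolist())
w=s["color"][155:225,115:315]
cv2.imwrite("pics/topc.png",cv2.resize(w[:,:,::-1],None,fx=4,fy=4,interpolation=cv2.INTER_CUBIC))
E
```

```text
stand [0.53516129 0.29960103 0.03003233] [0.52868901 0.28351573 0.075     ]
post [ 0.57408161 -0.09140471  0.081847  ] [ 0.57414309 -0.09305206  0.075     ]
tip [0.54640763 0.09384619 0.07832475] [0.54688052 0.09177002 0.075     ]
0.094 0.5437 0.552 0.0795 10
0.088 0.541 0.5492 0.0819 9
0.082 0.5386 0.5492 0.0821 8
0.076 0.5381 0.547 0.0809 8
0.07 0.5334 0.5437 0.081 10
0.064 0.5329 0.5414 0.0827 10
0.058 0.53 0.5383 0.0832 8
0.052 0.5279 0.5389 0.0818 8
0.046 0.5255 0.5357 0.0812 10
0.04 0.5248 0.5335 0.0812 9
0.034 0.525 0.5303 0.0831 6
0.028 0.525 0.5332 0.0829 8
0.022 0.5253 0.5389 0.0811 10
0.016 0.5303 0.5551 0.0827 22
0.01 0.5388 0.569 0.083 19
0.004 0.5501 0.5771 0.0824 18
-0.002 0.5635 0.5824 0.0827 12
-0.008 0.5739 0.5853 0.0843 12
-0.014 0.5797 0.5881 0.0821 8
-0.02 0.5799 0.588 0.0802 8
-0.026 0.5794 0.5882 0.0821 7
-0.032 0.5776 0.5854 0.0828 10
-0.038 0.5769 0.5852 0.0813 8
-0.044 0.5775 0.5854 0.082 7
-0.05 0.577 0.5855 0.0817 8
-0.056 0.5772 0.5857 0.0807 8
-0.062 0.5768 0.5826 0.0811 9
-0.068 0.575 0.583 0.0827 7
-0.074 0.5687 0.5911 0.0881 15
-0.08 0.5657 0.591 0.08
[... 2524 characters left out ...]
294, 0.061], [0.521, 0.294, 0.056], [0.522, 0.294, 0.045], [0.523, 0.294, 0.038], [0.518, 0.299, 0.063], [0.518, 0.298, 0.058], [0.518, 0.296, 0.057], [0.518, 0.292, 0.06], [0.519, 0.292, 0.05], [0.52, 0.293, 0.042], [0.515, 0.301, 0.058], [0.516, 0.299, 0.054], [0.515, 0.295, 0.059], [0.516, 0.293, 0.057], [0.516, 0.292, 0.051], [0.517, 0.291, 0.045], [0.513, 0.299, 0.055], [0.513, 0.297, 0.051], [0.513, 0.295, 0.051], [0.513, 0.292, 0.052], [0.514, 0.291, 0.045], [0.515, 0.291, 0.037], [0.511, 0.298, 0.049], [0.511, 0.295, 0.051], [0.511, 0.294, 0.045], [0.511, 0.292, 0.043], [0.512, 0.29, 0.039], [0.509, 0.297, 0.045], [0.509, 0.294, 0.043], [0.418, -0.015, 1.009], [0.418, -0.015, 1.009]]
```

View pics/topc.png

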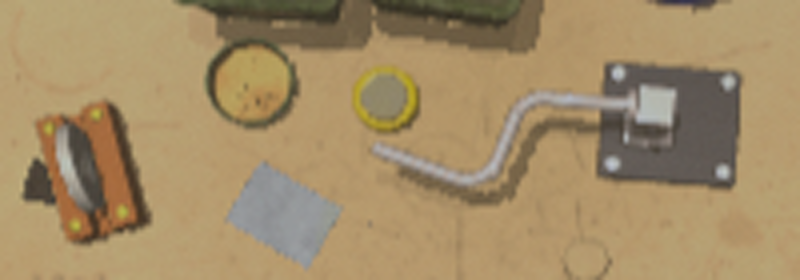

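The crop shows the bar clearly: tip near crop pixel (377,148), corners near (475,180) and (530,100), and post at (655,105). The ring stands in its slot at (78,165). Next I check the obstacles (gooseneck, lamp) along the arm's path and fit ring and bar.

```bash
python3 - <<'E'
import numpy as np,cv2
from h import *
from plant import optics,telemetry
s=dict(np.load("top0.npz")); P=cloud(s); 
d=dict(np.load("side0.npz")); Q=cloud(d)
X=np.vstack([P.reshape(-1,3)[s["z_map"].ravel()>0],Q.reshape(-1,3)[d["z_map"].ravel()>0]])
print("max height map rows x .3...8 step .1, cols y -.6...5 step .1")
for x in np.arange(.25,.85,.1):
    print(round(x,2),[round(float(np.max(X[(abs(X[:,0]-x)<.05)&(abs(X[:,1]-y)<.05)&(X[:,2]<.95)][:,2],initial=0)),2) for y in np.arange(-.6,.55,.1)])
def rect(P,lo,hi,zl,zh):
    return P[(P[:,0]>lo[0])&(P[:,0]<hi[0])&(P[:,1]>lo[1])&(P[:,1]<hi[1])&(P[:,2]>zl)&(P[:,2]<zh)]
for n,C in (("top",P.reshape(-1,3)),("side",Q.reshape(-1,3))):
    r=rect(C,(.49,.27),(.59,.33),.064,.08)
    v,e=np.linalg.svd(r[:,:2]-r[:,:2].mean(0))[1:][0],0
    print(n,"ringtop",len(r),r.mean(0),r[:,2].max(),v[0])
    r=rect(C,(.49,.27),(.59,.33),.038,.08); print(r.min(0),r.max(0),r.mean(0))
    for lo,hi in (((.5,.05),(.58,.105)),((.53,.0),(.57,.016)),((.57,-.062),(.6,-.022))):
        r=rect(C,lo,hi,.066,.09); m=r.mean(0); v=np.linalg.svd((r-m)[:,:2],full_matrices=False)[2][0]; print(" leg",len(r),m,v,np.degrees(np.arctan2(v[1],v[0])))
w=optics.snapshot("wrist"); print(w["T"],w["intrinsics"],telemetry.state()["tcp_rot"])
E
```

```text
max height map rows x .3...8 step .1, cols y -.6...5 step .1
0.25 [0.0, 0.0, 0.0, 0.15, 0.03, 0.68, 0.68, 0.55, 0.0, 0.0, 0.0, 0.0]
0.35 [0.01, 0.01, 0.02, 0.05, 0.04, 0.0, 0.01, 0.0, 0.0, 0.0, 0.01, 0.01]
0.45 [0.01, 0.01, 0.05, 0.05, 0.05, 0.01, 0.02, 0.01, 0.01, 0.03, 0.01, 0.01]
0.55 [0.03, 0.03, 0.06, 0.04, 0.02, 0.09, 0.08, 0.08, 0.02, 0.07, 0.01, 0.01]
0.65 [0.03, 0.11, 0.09, 0.04, 0.07, 0.08, 0.09, 0.14, 0.19, 0.16, 0.01, 0.27]
0.75 [0.03, 0.18, 0.08, 0.07, 0.09, 0.12, 0.13, 0.18, 0.22, 0.22, 0.26, 0.28]
top ringtop 53 [0.53898672 0.30283961 0.06752375] 0.07212224863843741 0.07519255102583688
[0.50851765 0.29023941 0.03817554] [0.56981716 0.31575015 0.07212225] [0.53741259 0.30118643 0.05882166]
 leg 71 [0.54048187 0.07330984 0.07925148] [0.35841738 0.93356145] 68.99696646695327
 leg 45 [0.55366214 0.00830071 0.07961007] [-0.95483408  0.29713949] 162.71412521576318
 leg 54 [ 0.58137638 -0.04299545  0.07929516] [-0.07363227 -0.99728546] -94.22263992309558
side ringtop 102 [0.53701374 0.30506655 0.06738603] 0.07129003736996531 0.10196727695255121
[0.50606116 0.29197592 0.03824004] [0.56584194 0.31795211 0.07129004] [0.5349346  0.30615042 0.05692784]
 leg 88 [0.53765315 0.07611609 0.07782081] [0.36853809 0.92961265] 68.37451439904662
 leg 42 [0.55475538 0.01034377 0.07816569] [-0.95443745  0.29841104] 162.63780867466915
 leg 43 [ 0.57848978 -0.04152224  0.07764911] [0.07211895 0.99739604] 85.86429821588031
[[ 0.23496257 -0.93325793 -0.27170247  0.20397196]
 [-0.97200144 -0.22628805 -0.06330027 -0.54237028]
 [-0.00240754  0.27896839 -0.96029727  0.37242352]
 [ 0.          0.          0.          1.        ]] [[320.20776224   0.         253.60065735]
 [  0.         320.20776224 187.29525527]
 [  0.           0.           1.        ]] [[ 9.72107174e-01  2.34537075e-01 -5.80617902e-05]
 [ 2.34536933e-01 -9.72106246e-01  1.36904642e-03]
 [ 2.64649913e-04 -1.34447748e-03 -9.99999061e-01]]
```

```bash
cat >> h.py <<'E'
from scipy.spatial.transform import Rotation as Ro
def rel(pos,ydeg):
    """rotvec deg, shift cm in the current tool frame; ydeg = world heading of tool y (tool pointing down)"""
    from plant import telemetry
    s=telemetry.state(); R=s["tcp_rot"]; a=np.radians(ydeg)
    y=np.array([np.cos(a),np.sin(a),0]); z=np.array([0,0,-1.]); W=np.stack([np.cross(y,z),y,z],1)
    print("turn",Ro.from_matrix(R.T@W).as_rotvec(degrees=True).round(2),"shift cm",(100*R.T@(np.array(pos)-s["ee_pos"])).round(2),"F",s["force"].round(1),"t",round(s["time_s"],2))
E
python3 - <<'E'
import numpy as np
from h import *
for n in("top","side"):
    s=dict(np.load(n+"0.npz")); P=cloud(s).reshape(-1,3)
    r=P[(P[:,2]>.1)&(P[:,2]<.5)&(P[:,1]>.15)&(P[:,1]<.45)&(P[:,0]>.4)&(P[:,0]<.75)]
    print(n,len(r), r[r[:,0].argsort()][:300:60].round(3).tolist())
rel((.53,.04,.21),-80)
E
```

```text
top 3091 [[0.654, 0.209, 0.114], [0.66, 0.207, 0.122], [0.664, 0.187, 0.118], [0.667, 0.163, 0.109], [0.669, 0.186, 0.127]]
side 5974 [[0.652, 0.211, 0.108], [0.656, 0.214, 0.113], [0.658, 0.244, 0.11], [0.661, 0.216, 0.119], [0.663, 0.194, 0.12]]
turn [-0.08 -0.01  3.56] shift cm [ 52.45 -48.91   2.14] F [0.6 0.4 0.2] t 0.15
```

```bash
python3 -m crank '[0,0,0,3.5,-3.3,0,3, 0,0,0,7,-6.5,0,3, 0,0,0,10.5,-9.8,0,3, 0,0,0,14,-13,0,3, 0,0,0,17.5,-16.3,0,3, 0,0,1,21,-19.5,0,3, 0,0,1,24.5,-22.8,0,3, 0,0,1,28,-26,0.5,3, 0,0,2,31.5,-29.3,0.5,3, 0,0,2,35,-32.6,1,3, 0,0,2,38.5,-35.9,1,3, 0,0,3,42,-39.2,1.5,3, 0,0,3,45,-42,1.5,3, 0,0,3,48,-44.8,2,3, 0,0,3.5,50.5,-47.1,2,3, 0,0,3.5,51.8,-48.3,2,3, 0,0,3.5,52.4,-48.9,2,3, 0,0,3.5,52.4,-48.9,2,3, 0,0,3.5,52.4,-48.9,2,3]'
python3 - <<'E'
from h import *
from plant import optics,telemetry
w=optics.snapshot("wrist"); np.savez("w1.npz",**w); print(telemetry.state()["ee_pos"])
cv2.imwrite("pics/w1.png",cv2.resize(w["color"][:,:,::-1],(800,600),interpolation=cv2.INTER_CUBIC))
P=cloud(w).reshape(-1,3)
print("bench z",np.median(P[:,2]))
r=P[(P[:,2]>.066)&(P[:,2]<.095)&(abs(P[:,1]-.02)<.12)&(abs(P[:,0]-.55)<.06)]
for y in np.arange(.11,-.11,-.005):
    k=r[abs(r[:,1]-y)<.0025]
    if len(k): print(y.round(3),k[:,0].min().round(4),k[:,0].max().round(4),k[:,2].max().round(4),len(k))
E
```

```text
time_s: 2.05
ee_pos: [0.5291, 0.0387, 0.2111]
tcp_rot: [[0.985, 0.175, -0.001], [0.175, -0.985, -0.0], [-0.001, 0.0, -1.0]]
force: [-0.3, -0.3, -0.2]
width: 0.349
gripper_force: 0.0
[0.52909891 0.03847813 0.21119548]
bench z -0.00022760006057515048
0.1 0.5449 0.55 0.078 10
0.095 0.5426 0.5526 0.0802 66
0.09 0.5405 0.5521 0.0809 70
0.085 0.5388 0.55 0.0808 70
0.08 0.5369 0.5483 0.0804 70
0.075 0.5353 0.5464 0.0802 71
0.07 0.5329 0.5442 0.0809 72
0.065 0.5315 0.5423 0.0808 66
0.06 0.5294 0.5407 0.0807 68
0.055 0.5274 0.5384 0.0808 69
0.05 0.5254 0.5368 0.0807 66
0.045 0.5236 0.5355 0.0804 68
0.04 0.5231 0.5331 0.0808 62
0.035 0.523 0.5324 0.0803 62
0.03 0.5226 0.5334 0.0805 66
0.025 0.5247 0.5379 0.0804 72
0.02 0.5266 0.5463 0.0801 100
0.015 0.5283 0.5581 0.0809 160
0.01 0.5357 0.5712 0.0806 175
0.005 0.5487 0.5792 0.081 166
-0.0 0.5603 0.5836 0.0807 116
-0.005 0.5705 0.5863 0.0805 84
-0.01 0.5771 0.5878 0.0808 70
-0.015 0.5786 0.5883 0.0802 69
-0.02 0.5777 0.5882 0.0808 70
-0.025 0.5773 0.5879 0.0805 73
-0.03 0.577 0.5868 0.0807 66
-0.035 0.5767 0.5866 0.0802 70
-0.04 0.5762 0.5861 0.0807 68
-0.045 0.576 0.5858 0.0802 68
-0.05 0.5755 0.5855 0.0802 64
-0.055 0.5753 0.5851 0.0806 70
-0.06 0.575 0.5848 0.0807 67
-0.065 0.5743 0.5843 0.0806 68
-0.07 0.5676 0.5841 0.0856 89
-0.075 0.5667 0.5905 0.0872 282
-0.08 0.5654 0.5912 0.0864 153
-0.085 0.5651 0.591 0.0833 171
-0.09 0.5646 0.5906 0.0831 177
-0.095 0.5643 0.5902 0.0831 181
-0.1 0.564 0.59 0.0834 81
```

View pics/w1.png

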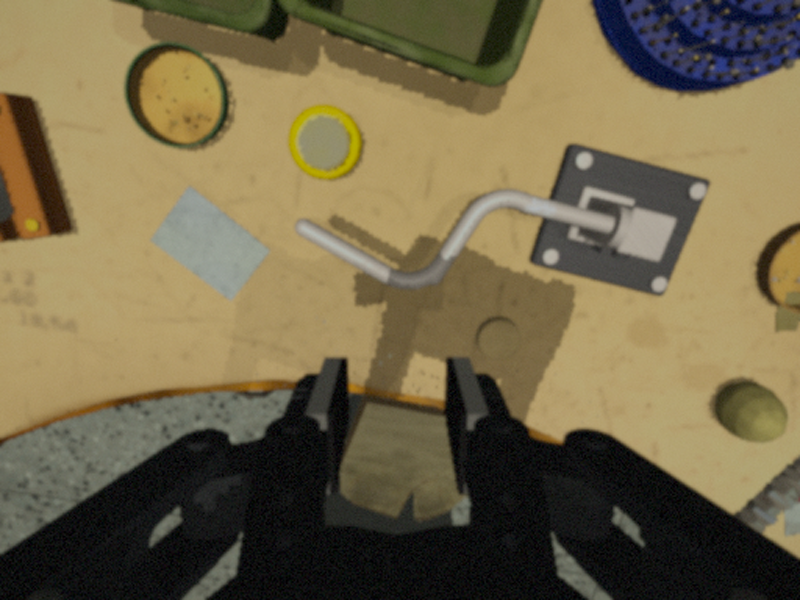

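The wrist view is sharp: tip at (302,227), first corner near (410,280), second near (500,198), collar near (615,222). The bar top reads 0.0805, as it must. I now extract the bar's centreline and pre-grasp.

```bash
cat > walk.py <<'E'
from h import *
def walk(P,zlo=.0775,zhi=.0835,start=(.548,.097),d0=(-.36,-.93),n=40):
    r=P[(P[:,2]>zlo)&(P[:,2]<zhi)&(abs(P[:,1]-.02)<.12)&(abs(P[:,0]-.55)<.06)][:,:2]
    p=np.array(start);d=np.array(d0);out=[]
    for i in range(n):
        k=r[np.abs((r-p)@d)<.002]; k=k[np.linalg.norm(k-p,axis=1)<.008]
        if len(k)<5: break
        nrm=np.array([-d[1],d[0]]); e=(k-p)@nrm; c=p+nrm*(e.min()+e.max())/2 if len(k)>5 else p
        g=r[np.linalg.norm(r-c,axis=1)<.008]; v=np.linalg.svd(g-g.mean(0),full_matrices=False)[2][0]; v*=np.sign(v@d)
        out.append((*c,np.degrees(np.arctan2(v[1],v[0])),np.ptp(e))); d=v; p=c+.005*v
    return np.array(out)
E
python3 - <<'E'
from walk import *
w=dict(np.load("w1.npz"));P=cloud(w).reshape(-1,3)
o=walk(P); print(o.round(4)); 
t=P[(P[:,2]>.066)&(P[:,2]<.09)&(P[:,1]>.06)&(P[:,1]<.11)&(abs(P[:,0]-.55)<.03)][:,:2]
d=o[2:9,:2]; v=np.polyfit(d[:,1],d[:,0],1); u=np.array([v[0],1])/np.hypot(v[0],1); print("tip",u,(t@u).max(), "tip pt",d[0]+u*((t@u).max()-d[0]@u))
d=o[-12:-3,:2]
# collar
c=P[(P[:,2]>.0835)&(P[:,1]<-.05)&(P[:,1]>-.11)&(abs(P[:,0]-.58)<.02)]
print("collar y range",c[:,1].min(),np.sort(c[:,1])[-10:],c[:,2].max())
rel((.538,.304,.13),-73)
E
```

```text
[[ 5.486000e-01  9.680000e-02 -1.228488e+02  8.100000e-03]
 [ 5.471000e-01  9.180000e-02 -1.103040e+02  8.300000e-03]
 [ 5.450000e-01  8.720000e-02 -1.111722e+02  7.500000e-03]
 [ 5.431000e-01  8.260000e-02 -1.109084e+02  8.400000e-03]
 [ 5.419000e-01  7.770000e-02 -1.104358e+02  8.700000e-03]
 [ 5.395000e-01  7.330000e-02 -1.098979e+02  7.900000e-03]
 [ 5.382000e-01  6.840000e-02 -1.099613e+02  8.400000e-03]
 [ 5.364000e-01  6.380000e-02 -1.128020e+02  7.500000e-03]
 [ 5.345000e-01  5.910000e-02 -1.118215e+02  7.600000e-03]
 [ 5.331000e-01  5.430000e-02 -1.090991e+02  8.500000e-03]
 [ 5.311000e-01  4.970000e-02 -1.104399e+02  8.300000e-03]
 [ 5.296000e-01  4.490000e-02 -1.064568e+02  8.700000e-03]
 [ 5.282000e-01  4.010000e-02 -1.013131e+02  7.500000e-03]
 [ 5.275000e-01  3.520000e-02 -8.935400e+01  8.500000e-03]
 [ 5.280000e-01  3.020000e-02 -7.666420e+01  7.900000e-03]
 [ 5.295000e-01  2.540000e-02 -6.406230e+01  8.000000e-03]
 [ 5.320000e-01  2.110000e-02 -5.698690e+01  9.500000e-03]
 [ 5.354000e-01  1.730000e-02 -3.469620e+01  1.090000e-02]
 [ 5.402000e-01  1.550000e-02 -2.31800
[... 900 characters left out ...]
e-03]
 [ 5.812000e-01 -3.930000e-02 -9.369520e+01  7.400000e-03]
 [ 5.810000e-01 -4.430000e-02 -9.379420e+01  7.600000e-03]
 [ 5.805000e-01 -4.930000e-02 -9.523220e+01  8.100000e-03]
 [ 5.802000e-01 -5.430000e-02 -9.504440e+01  7.800000e-03]
 [ 5.797000e-01 -5.930000e-02 -9.418870e+01  7.700000e-03]
 [ 5.795000e-01 -6.430000e-02 -9.462410e+01  8.400000e-03]]
tip [0.34706839 0.93783982] 0.28338807134435406 tip pt [0.54935803 0.09886898]
collar y range -0.07931611142948419 [-0.0732693  -0.07326485 -0.073259   -0.07325142 -0.07313709 -0.07305354
 -0.07293771 -0.07276408 -0.07265259 -0.0722985 ] 0.08718126629860024
turn [ 0.01  0.03 -6.98] shift cm [  5.5  -25.99   8.11] F [ 0.5 -1.3  1. ] t 2.1
```

```bash
python3 -m crank '[0,0,-1,0,-3,0,3, 0,0,-2,0,-6,0,3, 0,0,-3,0.2,-10,0.5,3, 0,0,-4,0.3,-14,1,3, 0,0,-5,0.4,-18,2,3, 0,0,-6,0.5,-22,3,3, 0,0,-7,0.6,-25,4,3, 0,0,-7,0.6,-26.5,5,3, 0,0,-7,0.6,-26.9,5.1,3, 0,0,-7,0.6,-26.9,5.1,3, 0,0,-7,0.6,-26.9,5.1,3]'
python3 - <<'E'
from h import *
from plant import optics,telemetry
w=optics.snapshot("wrist"); np.savez("w2.npz",**w)
cv2.imwrite("pics/w2.png",w["color"][:,:,::-1])
P=cloud(w).reshape(-1,3)
r=P[(P[:,2]>.036)&(P[:,2]<.085)&(abs(P[:,1]-.303)<.035)&(abs(P[:,0]-.538)<.05)]
print(len(r),r.min(0),r.max(0),r.mean(0))
t=r[r[:,2]>.06]; m=t.mean(0); 
v=np.linalg.svd((t-m)[:,:2],full_matrices=False)[2][0]; print("top",len(t),m,t.min(0),t.max(0),v)
a=np.array([-v[1],v[0]]); print("axis",np.degrees(np.arctan2(a[1],a[0])))
for lo in (.04,.05,.06,.065,.069):
    t=r[r[:,2]>lo][:,:2]; e=(t-m[:2])@a; f=(t-m[:2])@v; print(lo,"axial",e.min(),e.max(),"along",f.min(),f.max())
rel((.538,.304,.056),-73)
E
```

```text
time_s: 3.2
ee_pos: [0.4892, 0.3039, 0.1608]
tcp_rot: [[0.956, 0.292, 0.001], [0.292, -0.956, -0.0], [0.001, 0.0, -1.0]]
force: [-1.1, -0.7, 0.5]
width: 0.353
gripper_force: 0.0
1140 [0.50829376 0.29180428 0.03734158] [0.56959885 0.31812652 0.07043782] [0.54094018 0.30569978 0.0625754 ]
top 813 [0.53956371 0.30495552 0.06617658] [0.51668506 0.29434368 0.06004865] [0.56097635 0.31521058 0.07043782] [-0.9589011 -0.2837405]
axis -73.51642286014996
0.04 axial -0.005224458109962151 0.005263593085565896 along -0.03023128748010029 0.031229872935984705
0.05 axial -0.005224458109962151 0.005263593085565896 along -0.027803530027523584 0.029741708020471623
0.06 axial -0.004912072174488984 0.005263593085565896 along -0.021335003616243745 0.023675400997693576
0.065 axial -0.004675233764500563 0.005185832837618051 along -0.015799338534935883 0.01823386689381135
0.069 axial -0.004556719534372768 0.0041599525817964935 along -0.00900495235124555 0.008774026185539048
turn [ 0.02 -0.05 -0.04] shift cm [ 4.65  1.41 10.5 ] F [-0.1  0.   0.6] t 3.25
```

View pics/w2.png

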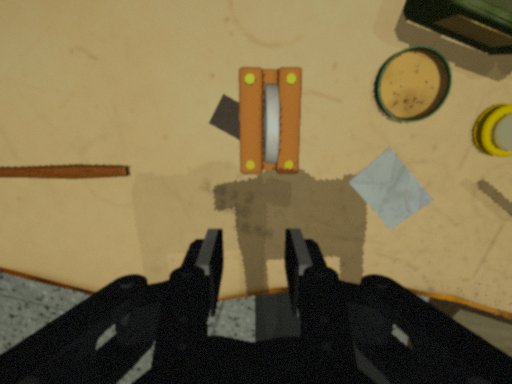

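The ring stands in the slot at pixel (271,123), clear of the yellow-headed screws. Centre fits (0.5388, 0.3048), axis heading -73.5°, 10.4 mm thick, top 0.0704: all consistent. Moving over and grasping with the TCP 16 mm above ring centre, so the finger will clear the 24 mm collar later.

```bash
python3 -m crank '[0,0,0.5,2.5,0.7,1,3, 0,0,0.5,4,1.36,3,3, 0,0,0.5,4.75,1.36,5.5,3, 0,0,0.5,4.75,1.36,7.5,3, 0,0,0.5,4.75,1.36,9,3, 0,0,0.5,4.75,1.36,10,3, 0,0,0.5,4.75,1.36,10.5,3, 0,0,0.5,4.75,1.36,10.5,3, 0,0,0.5,4.75,1.36,10.5,2, 0,0,0.5,4.75,1.36,10.5,1.4, 0,0,0.5,4.75,1.36,10.5,0.5, 0,0,0.5,4.75,1.36,10.5,0.5, 0,0,0.5,4.75,1.36,10.5,0.5, 0,0,0.5,4.75,1.36,10.5,0.5]' 40
```

```text
time_s: 4.65
ee_pos: [0.5387, 0.3063, 0.0564]
tcp_rot: [[0.958, 0.285, 0.002], [0.285, -0.958, 0.0], [0.002, 0.0, -1.0]]
force: [-0.3, -1.5, 6.2]
width: 0.106
gripper_force: 41.9
```

Gripped (opening ≈9 mm, 42 N). Lift and carry to a point in front of the tip, then look.

```bash
python3 -m crank '[0,0,0,0,0,-0.5,0.5, 0,0,0,0,0,-1.5,0.5, 0,0,0,0,0,-3,0.5, 0,0,0,0,0,-5,0.5, 0,0,3,-0.2,1.5,-6,0.5, 0,0,8,-0.5,3.5,-6,0.5, 0,0,14,-0.8,6,-6,0.5, 0,0,20,-1.2,8.5,-6,0.5, 0,0,26,-1.6,11,-6,0.5, 0,0,31,-2,13.5,-6,0.5, 0,0,35,-2.3,15.5,-6,0.5, 0,0,36.8,-2.5,16.7,-6,0.5, 0,0,36.8,-2.5,17,-6,0.5, 0,0,36.8,-2.5,17,-6,0.5, 0,0,36.8,-2.5,17,-6,0.5]'
cat > look.py <<'E'
import sys
from h import *
from plant import optics,telemetry
def ringfit(n,save=None,view=None,zmin=.04):
    s=telemetry.state(); w=optics.snapshot(n); R=s["tcp_rot"]; p=s["ee_pos"]
    if save: np.savez(save,**w)
    P=(cloud(w).reshape(-1,3)-p)@R   # tool frame
    k=P[(abs(P[:,1])<.0075)&(abs(P[:,0])<.036)&(P[:,2]>-.02)&(P[:,2]<.055)]
    e=k[k[:,2]>.0]
    print(n,len(k),"tool x",k[:,0].min().round(4),k[:,0].max().round(4),"y",np.percentile(k[:,1],[2,50,98]).round(4),"z",k[:,2].min().round(4),k[:,2].max().round(4))
    for a in np.arange(-.036,.034,.004):
        q=k[abs(k[:,0]-a-.002)<.002]
        if len(q)>2: print("  x",(a+.002).round(3),"zmin",q[:,2].min().round(4),"zmax",q[:,2].max().round(4),"y",np.percentile(q[:,1],[3,97]).round(4),len(q))
    return w
E
python3 - <<'E'
from look import *
w=ringfit("side","s3.npz"); ringfit("wrist","w3.npz"); print(telemetry.state()["force"],telemetry.state()["gripper_force"])
cv2.imwrite("pics/s3.png",cv2.resize(w["color"][120:270,130:330,::-1],None,fx=4,fy=4,interpolation=cv2.INTER_CUBIC))
E
```

```text
time_s: 6.15
ee_pos: [0.5622, 0.1367, 0.1154]
tcp_rot: [[0.939, -0.345, -0.0], [-0.345, -0.939, 0.0], [-0.0, -0.0, -1.0]]
force: [-0.3, 0.2, -0.3]
width: 0.105
gripper_force: 41.0
side 297 tool x -0.033 0.028 y [-0.0049 -0.0027  0.0056] z -0.0192 0.048
  x -0.034 zmin 0.011 zmax 0.0229 y [-0.002   0.0047] 12
  x -0.03 zmin 0.0008 zmax 0.0345 y [-0.0037  0.0051] 31
  x -0.026 zmin -0.005 zmax 0.0373 y [-0.0044  0.0047] 27
  x -0.022 zmin -0.0085 zmax 0.0376 y [-0.0043  0.0043] 26
  x -0.018 zmin -0.0102 zmax 0.0421 y [-0.0046  0.0021] 31
  x -0.014 zmin -0.0114 zmax 0.0455 y [-0.0061  0.005 ] 26
  x -0.01 zmin -0.018 zmax 0.0452 y [-0.0052  0.0065] 25
  x -0.006 zmin -0.0192 zmax 0.048 y [-0.0037  0.0058] 19
  x -0.002 zmin -0.0179 zmax 0.0446 y [-0.0034  0.0053] 12
  x 0.002 zmin -0.0185 zmax 0.0476 y [-0.0034  0.0053] 13
  x 0.006 zmin 0.0187 zmax 0.0471 y [-0.0031  0.004 ] 17
  x 0.01 zmin 0.0186 zmax 0.0458 y [-0.0035 -0.0001] 15
  x 0.014 zmin 0.013 zmax 0.0439 y [-0.0043 -0.0024] 15
  x 0.018 zmin 0.0171 zmax 0.0411 y [-0.0039 -0.0021] 8
  x 0.022 zmin 0.0108 zmax 0.039 y [-0.00
[... 393 characters left out ...]
.01 zmin -0.0131 zmax -0.01 y [-0.0041  0.0046] 120
  x -0.006 zmin -0.0134 zmax -0.0101 y [-0.0041  0.0046] 142
  x -0.002 zmin -0.0144 zmax -0.0103 y [-0.0041  0.0045] 153
  x 0.002 zmin -0.0141 zmax -0.0109 y [-0.004   0.0045] 164
  x 0.006 zmin -0.0142 zmax -0.0102 y [-0.004   0.0045] 178
  x 0.01 zmin -0.02 zmax -0.0021 y [-0.0072  0.0072] 418
  x 0.014 zmin -0.0117 zmax -0.0056 y [-0.0045  0.0049] 217
  x 0.018 zmin -0.009 zmax -0.0029 y [-0.0046  0.005 ] 229
  x 0.022 zmin -0.0066 zmax 0.0007 y [-0.0042  0.005 ] 239
  x 0.026 zmin -0.0028 zmax 0.009 y [-0.0043  0.0051] 258
  x 0.03 zmin 0.0041 zmax 0.0278 y [-0.004   0.0053] 293
[-0.09635655  0.67286531 -1.10106887] 41.015421987989384
```

View pics/s3.png

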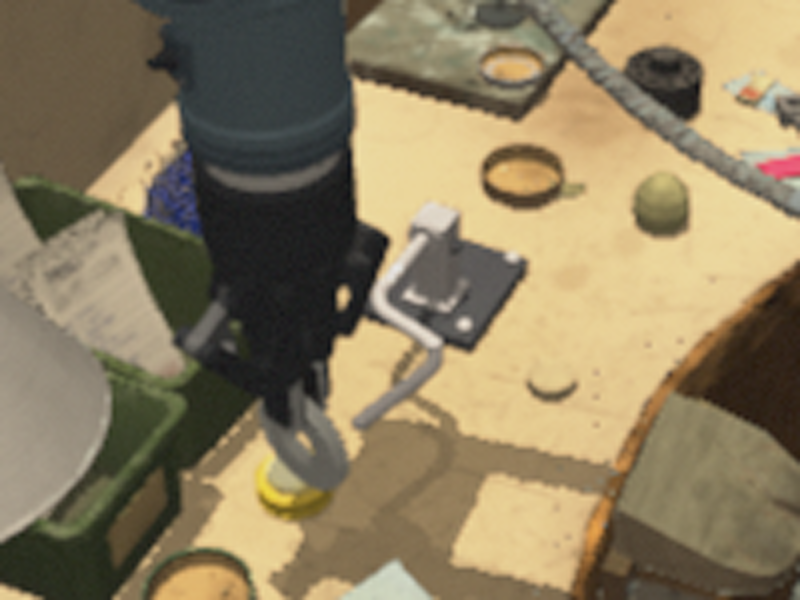

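The crop shows the ring hanging square in the fingers at (305,450), in front of the bar tip at (362,422). Both measures place its centre about 16–17 mm below the TCP. I remeasure the bar with the same wrist view.

```bash
python3 - <<'E'
from walk import *
w=dict(np.load("w3.npz"));P=cloud(w).reshape(-1,3)
from plant import telemetry
o=walk(P); o1=walk(cloud(dict(np.load("w1.npz"))).reshape(-1,3))
for a in o[::2]:
    i=np.argmin(np.linalg.norm(o1[:,:2]-a[:2],axis=1)); 
    t=np.radians(o1[i,2]); n=np.array([-np.sin(t),np.cos(t)]); print(a.round(4),"lateral diff",((a[:2]-o1[i,:2])@n).round(4))
b=P[(P[:,2]>.07)&(P[:,2]<.09)&(abs(P[:,1]-.07)<.02)&(abs(P[:,0]-.54)<.012)]; print("bar top z",np.percentile(b[:,2],[80,95,99]))
u=np.array([.347,.938]);tip=np.array([.5494,.0989])
t=P[(P[:,2]>.066)&(P[:,2]<.09)&(P[:,1]>.06)&(P[:,1]<.115)&(abs(P[:,0]-.545)<.02)][:,:2]; print("tip adv",np.sort(t@u)[-5:]-tip@u)
for d in (.012,-.01,-.03): rel((*(tip+u*d),.0915),-110.3)
E
```

```text
[ 5.488000e-01  9.670000e-02 -1.171807e+02  7.200000e-03] lateral diff 0.0002
[ 5.453000e-01  8.730000e-02 -1.099888e+02  8.500000e-03] lateral diff 0.0002
[ 5.420000e-01  7.780000e-02 -1.109109e+02  8.500000e-03] lateral diff 0.0001
[ 5.386000e-01  6.840000e-02 -1.085187e+02  8.700000e-03] lateral diff 0.0003
[ 5.350000e-01  5.910000e-02 -1.107714e+02  8.400000e-03] lateral diff 0.0005
[ 5.316000e-01  4.970000e-02 -1.111047e+02  8.200000e-03] lateral diff 0.0004
[ 5.284000e-01  4.020000e-02 -1.007257e+02  8.800000e-03] lateral diff 0.0001
[ 5.28600e-01  3.03000e-02 -7.30838e+01  9.40000e-03] lateral diff 0.0006
[ 5.3310e-01  2.1300e-02 -5.2263e+01  1.0500e-02] lateral diff 0.0011
[ 5.41100e-01  1.54000e-02 -2.70148e+01  8.80000e-03] lateral diff 0.0002
[ 5.50500e-01  1.20000e-02 -2.14017e+01  9.10000e-03] lateral diff 0.0006
[ 5.59600e-01  7.90000e-03 -2.15178e+01  8.30000e-03] lateral diff 0.0006
[ 5.69000e-01  4.30000e-03 -2.45616e+01  8.90000e-03] lateral diff 0.0007
[ 5.77700e-01 -6.00000e-04 -4.35271e+01  9.60000e-03] lateral diff 0.001
[ 5.82600e-01 -9.50000e-03 -7.13272e+01  8.50000e-03] lateral diff 0.0002
[ 5.869000e-01 -1.870000e-02 -1.409333e+02  1.900000e-03] lateral diff 0.0039
[ 5.803000e-01 -9.700000e-03  1.120238e+02  4.300000e-03] lateral diff -0.002
[ 5.768000e-01 -5.000000e-04  1.381505e+02  8.900000e-03] lateral diff 0.0005
[5.682000e-01 4.700000e-03 1.568842e+02 8.900000e-03] lateral diff 0.0007
[5.589000e-01 8.200000e-03 1.573769e+02 8.300000e-03] lateral diff 0.0006
bar top z [0.0792583  0.07986474 0.08035476]
tip adv [0.00019758 0.000211   0.0002402  0.00026295 0.00050015]
turn [-0.    0.01  0.15] shift cm [0.12 2.81 2.37] F [-0.1  0.7 -1.1] t 6.25
turn [-0.    0.01  0.15] shift cm [0.12 5.01 2.37] F [-0.1  0.7 -1.1] t 6.25
turn [-0.    0.01  0.15] shift cm [0.11 7.01 2.37] F [-0.1  0.7 -1.1] t 6.25
```

```bash
python3 -m crank '[0,0,0,0.1,0,1,0.5, 0,0,0,0.1,0.5,1.8,0.5, 0,0,0,0.1,1.2,2.37,0.5, 0,0,0,0.1,2,2.37,0.5, 0,0,0,0.1,2.6,2.37,0.5, 0,0,0,0.1,3,2.37,0.5, 0,0,0,0.1,3.3,2.37,0.5, 0,0,0,0.1,3.6,2.37,0.5, 0,0,0,0.1,3.8,2.37,0.5, 0,0,0,0.1,3.8,2.37,0.5]'
python3 - <<'E'
from look import *
w=ringfit("side","s4.npz"); print(telemetry.state()["force"])
cv2.imwrite("pics/s4.png",cv2.resize(w["color"][150:260,160:310,::-1],None,fx=5,fy=5,interpolation=cv2.INTER_CUBIC))
E
```

```text
time_s: 7.25
ee_pos: [0.5502, 0.0999, 0.0917]
tcp_rot: [[0.938, -0.346, 0.0], [-0.346, -0.938, -0.0], [0.0, -0.0, -1.0]]
force: [-0.6, 0.4, -0.3]
width: 0.101
gripper_force: 41.0
side 282 tool x -0.0333 0.0285 y [-0.0049 -0.0027  0.0052] z -0.0194 0.0483
  x -0.034 zmin 0.0139 zmax 0.0243 y [-0.0036  0.004 ] 9
  x -0.03 zmin 0.0012 zmax 0.0344 y [-0.0047  0.0051] 29
  x -0.026 zmin -0.0028 zmax 0.0365 y [-0.0043  0.004 ] 23
  x -0.022 zmin -0.0074 zmax 0.04 y [-0.0043  0.0038] 25
  x -0.018 zmin -0.0094 zmax 0.0432 y [-0.0043  0.0033] 29
  x -0.014 zmin -0.0179 zmax 0.0449 y [-0.0058  0.0021] 28
  x -0.01 zmin -0.0194 zmax 0.0455 y [-0.0056  0.0067] 23
  x -0.006 zmin -0.0174 zmax 0.0465 y [-0.0035  0.0065] 15
  x -0.002 zmin 0.0146 zmax 0.0468 y [-0.0038  0.0027] 15
  x 0.002 zmin 0.0246 zmax 0.0463 y [-0.0034  0.0015] 11
  x 0.006 zmin 0.0142 zmax 0.0467 y [-0.004   0.0034] 15
  x 0.01 zmin 0.0117 zmax 0.0415 y [-0.004   0.0001] 16
  x 0.014 zmin 0.0124 zmax 0.0483 y [-0.0047 -0.0017] 10
  x 0.018 zmin 0.0124 zmax 0.0389 y [-0.0046 -0.0026] 10
  x 0.022 zmin 0.0019 zmax 0.0402 y [-0.0043 -0.0022] 11
  x 0.026 zmin 0.006 zmax 0.0281 y [-0.004  -0.0025] 10
  x 0.03 zmin 0.0118 zmax 0.0242 y [-0.0035 -0.0025] 3
[-0.73480866 -0.62463565 -0.11497247]
```

View pics/s4.png

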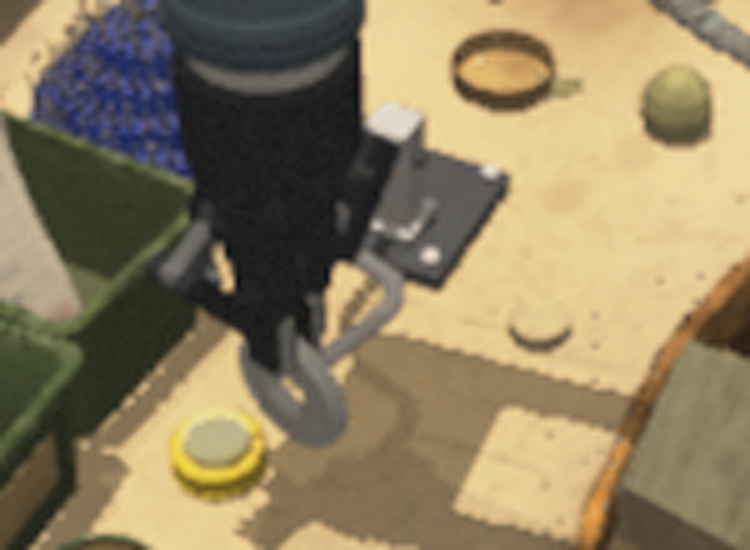

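The ring face at (310,390) now has the bar's tip entering the bore, with no contact force. I slide on along the first leg.

```bash
python3 -m crank '[0,0,0,0,0.3,0,0.5, 0,0,0,0,0.6,0,0.5, 0,0,0,0,0.9,0,0.5, 0,0,0,0,1.2,0,0.5, 0,0,0,0,1.5,0,0.5, 0,0,0,0,1.5,0,0.5]'; python3 -c "
from plant import telemetry
import numpy as np
for i in range(3): s=telemetry.state(); print(s['force'].round(2),s['ft_torque'].round(3))"
```

```text
time_s: 7.9
ee_pos: [0.5448, 0.0856, 0.0916]
tcp_rot: [[0.938, -0.346, -0.0], [-0.346, -0.938, -0.0], [-0.0, 0.0, -1.0]]
force: [0.5, 0.4, -0.5]
width: 0.103
gripper_force: 41.0
[ 0.45  0.38 -0.49] [-0.05   0.012 -0.009]
[ 0.45  0.38 -0.49] [-0.05   0.012 -0.009]
[ 0.45  0.38 -0.49] [-0.05   0.012 -0.009]
```

```bash
cat > plan.py <<'E'
from walk import *
from scipy.interpolate import make_splrep, make_interp_spline
from plant import telemetry
import sys
def path():
    A=[walk(cloud(dict(np.load(f))).reshape(-1,3)) for f in ("w1.npz","w3.npz")]
    o=A[0][1:,:2].copy()
    for i,p in enumerate(o):
        j=np.argmin(np.linalg.norm(A[1][:28,:2]-p,axis=1)); t=np.radians(A[0][i+1,2]); n=np.array([-np.sin(t),np.cos(t)])
        e=(A[1][j,:2]-p)@n
        if abs(e)<.0015 and p[1]>-.012: o[i]+=n*e/2
    s=np.r_[0,np.cumsum(np.linalg.norm(np.diff(o,axis=0),axis=1))]
    f=make_splrep(s,o.T[:, :].T if False else o[:,0],s=len(s)*2.5e-4**2),make_splrep(s,o[:,1],s=len(s)*2.5e-4**2)
    S=np.arange(0,s[-1]+.012,.0005); C=np.stack([f[0](np.minimum(S,s[-1])),f[1](np.minimum(S,s[-1]))],1)
    ex=S>s[-1]; d=o[-1]-o[-7]; d/=np.linalg.norm(d); C[ex]=C[~ex][-1]+d*(S[ex]-s[-1])[:,None]
    out=[]
    for i in range(10,len(S)-10):
        g=C[i-10:i+11]; v=g[-1]-g[0]; out.append((S[i],*g.mean(0),np.degrees(np.arctan2(v[1],v[0]))))
    return np.array(out)
def rows(step,n,lat=0.,z=.0915,xoff=.0003):
    T=path(); s=telemetry.state(); R=s["tcp_rot"]; p=s["ee_pos"]; c=p[:2]+R[:2,0]*xoff
    i=np.argmin(np.linalg.norm(T[:,1:3]-c,axis=1)); h=np.degrees(np.arctan2(R[1,1],R[0,1]))
    print("at s",T[i,0],"lateral err mm (tool x)",(1e3*(c-T[i,1:3])@R[:2,0]).round(2),"heading",h.round(1),"path",T[i,3].round(1),"F",s["force"].round(1),"tq",s["ft_torque"].round(3),"t",round(s["time_s"],2))
    for k in range(1,n+1):
        j=i+int(round(step*k/.0005))
        if j>=len(T): break
        a=np.radians(T[j,3]); x=np.array([-np.sin(a),np.cos(a)])  # tool x for tool down: y x z
        x=np.cross([np.cos(a),np.sin(a),0],[0,0,-1])
        q=np.r_[T[j,1:3],z]-x*xoff+x*lat
        print(T[j,0].round(4),T[j,1:].round(4),"turn z",round(-(T[j,3]-h+180)%360-180,1) if 0 else round(h-T[j,3],1),"shift",(100*R.T@(q-p)).round(2))
if __name__=="__main__": rows(float(sys.argv[1]),int(sys.argv[2]),*(float(a) for a in sys.argv[3:]))
E
python3 plan.py .003 60
```

```text
at s 0.006500000000000001 lateral err mm (tool x) 0.57 heading -110.3 path -110.7 F [ 0.5  0.4 -0.5] tq [-0.05   0.012 -0.009] t 7.9
0.0095 [ 5.435000e-01  8.290000e-02 -1.097563e+02] turn z -0.5 shift [-0.06  0.3   0.01]
0.0125 [ 5.425000e-01  8.000000e-02 -1.091948e+02] turn z -1.1 shift [-0.05  0.6   0.01]
0.0155 [ 5.416000e-01  7.730000e-02 -1.090197e+02] turn z -1.2 shift [-0.05  0.9   0.01]
0.0185 [ 5.406000e-01  7.450000e-02 -1.092427e+02] turn z -1.0 shift [-0.04  1.19  0.01]
0.0215 [ 5.396000e-01  7.170000e-02 -1.098603e+02] turn z -0.4 shift [-0.04  1.48  0.01]
0.0245 [ 5.386000e-01  6.900000e-02 -1.107361e+02] turn z 0.5 shift [-0.04  1.78  0.01]
0.0275 [ 5.37500e-01  6.62000e-02 -1.11604e+02] turn z 1.3 shift [-0.04  2.07  0.01]
0.0305 [ 5.364000e-01  6.340000e-02 -1.122036e+02] turn z 1.9 shift [-0.05  2.37  0.01]
0.0335 [ 5.353000e-01  6.070000e-02 -1.123504e+02] turn z 2.1 shift [-0.06  2.67  0.01]
0.0365 [ 5.342000e-01  5.790000e-02 -1.120273e+02] turn z 1.8 shift [-0.07  2.97  0.01]
0.0395 [ 5.330000e-01  5.500000e-02 -1.112407e+02] turn z 1.0 shift [-0.08  3.28  0.0
[... 3543 characters left out ...]
8e+01 1.000e-02]
0.1685 [ 5.80900e-01 -4.25000e-02 -9.53308e+01] turn z -14.9 shift [7.790e+00 1.078e+01 1.000e-02]
0.1715 [ 5.80600e-01 -4.55000e-02 -9.42564e+01] turn z -16.0 shift [7.870e+00 1.107e+01 1.000e-02]
0.1745 [ 5.8040e-01 -4.8500e-02 -9.3323e+01] turn z -16.9 shift [7.960e+00 1.136e+01 1.000e-02]
0.1775 [ 5.80300e-01 -5.15000e-02 -9.28308e+01] turn z -17.4 shift [8.040e+00 1.164e+01 1.000e-02]
0.1805 [ 5.80100e-01 -5.45000e-02 -9.29009e+01] turn z -17.4 shift [8.130e+00 1.193e+01 1.000e-02]
0.1835 [ 5.8000e-01 -5.7400e-02 -9.3547e+01] turn z -16.7 shift [8.220e+00 1.221e+01 1.000e-02]
0.1865 [ 5.7980e-01 -6.0300e-02 -9.4372e+01] turn z -15.9 shift [8.300e+00 1.249e+01 1.000e-02]
```

```bash
cat > fit.py <<'E'
from walk import *
from scipy.optimize import least_squares
from scipy.spatial import cKDTree
A=[walk(cloud(dict(np.load(f))).reshape(-1,3)) for f in ("w1.npz","w3.npz")]
D=np.vstack([A[0][1:,:2],A[1][1:28,:2]])
def curve(q):
    x,y,h,L1,k1,a1,R1,L2,k2,a2,R2=q; ds=.0005
    segs=[(L1,0,0),(a1*R1,k1,1/R1),(L2,0,0),(a2*R2,k2,-1/R2),(.075,0,0)]
    hd=[];s0=0
    for L,k,c in segs:
        h+=k; t=np.arange(ds/2,max(L,ds),ds); hd.append(h+c*t); h+=c*L
    hd=np.concatenate(hd); P=np.cumsum(np.stack([np.cos(hd),np.sin(hd)],1)*ds,0)+[x,y]
    return P,hd
def res(q):
    P,_=curve(q); d,i=cKDTree(P).query(D); return np.r_[d*1e3,(q[6]-.022)*300,(q[10]-.022)*300,q[4],q[8]]
q0=[.5487,.097,np.radians(-110.3),.058,.1,1.4,.022,.04,-.1,1.2,.022]
f=least_squares(res,q0,x_scale=[.001,.001,.01,.005,.05,.05,.003,.005,.05,.05,.003],diff_step=1e-3)
P,hd=curve(f.x); print("rms mm",np.sqrt(np.mean(res(f.x)[:len(D)]**2)),"max",res(f.x)[:len(D)].max()); print(np.r_[f.x[:2],np.degrees(f.x[2]),f.x[3],np.degrees(f.x[4:6]),f.x[6:8],np.degrees(f.x[8:10]),f.x[10]].round(4))
out=[]
for i in range(10,len(P)-10):
    g=P[i-10:i+11]; v=g[-1]-g[0]; out.append((i*.0005,*g.mean(0),np.degrees(np.arctan2(v[1],v[0]))))
np.save("path.npy",np.array(out))
E
python3 fit.py
python3 - <<'E'
s=open('plan.py').read()
a=s.index("def path"); b=s.index("def rows")
open('plan.py','w').write(s[:a]+"def path(): return np.load('path.npy')\n"+s[b:])
E
python3 plan.py .003 60 | cut -c1-150
```

```text
rms mm 0.44953909294135647 max 1.1881706208483538
[ 5.484000e-01  9.720000e-02 -1.099231e+02  5.800000e-02  3.584000e-01
  8.628770e+01  2.160000e-02  4.000000e-02 -1.967420e+01  5.171430e+01
  1.930000e-02]
at s 0.0115 lateral err mm (tool x) 0.85 heading -110.3 path -109.9 F [ 0.5  0.4 -0.5] tq [-0.05   0.012 -0.009] t 7.9
0.0145 [ 5.433000e-01  8.310000e-02 -1.099231e+02] turn z -0.3 shift [-0.08  0.29  0.01]
0.0175 [ 5.423000e-01  8.020000e-02 -1.099231e+02] turn z -0.3 shift [-0.08  0.59  0.01]
0.0205 [ 5.413000e-01  7.740000e-02 -1.099231e+02] turn z -0.3 shift [-0.08  0.89  0.01]
0.0235 [ 5.403000e-01  7.460000e-02 -1.099231e+02] turn z -0.3 shift [-0.08  1.19  0.01]
0.0265 [ 5.392000e-01  7.180000e-02 -1.099231e+02] turn z -0.3 shift [-0.08  1.49  0.01]
0.0295 [ 5.382000e-01  6.900000e-02 -1.099231e+02] turn z -0.3 shift [-0.07  1.79  0.01]
0.0325 [ 5.372000e-01  6.610000e-02 -1.099231e+02] turn z -0.3 shift [-0.07  2.09  0.01]
0.0355 [ 5.362000e-01  6.330000e-02 -1.099231e+02] turn z -0.3 shift [-0.07  2.39  0.01]
0.0385 [ 5.352000e-01  6.050000e-02 -1.099231e+02] turn z -0.
[... 3772 characters left out ...]
1.000e-02]
0.1735 [ 5.81200e-01 -4.19000e-02 -9.46654e+01] turn z -15.6 shift [7.800e+00 1.071e+01 1.000e-02]
0.1765 [ 5.80900e-01 -4.49000e-02 -9.46654e+01] turn z -15.6 shift [7.88e+00 1.10e+01 1.00e-02]
0.1795 [ 5.80700e-01 -4.79000e-02 -9.46654e+01] turn z -15.6 shift [7.960e+00 1.129e+01 1.000e-02]
0.1825 [ 5.80400e-01 -5.09000e-02 -9.46654e+01] turn z -15.6 shift [8.040e+00 1.158e+01 1.000e-02]
0.1855 [ 5.80200e-01 -5.39000e-02 -9.46654e+01] turn z -15.6 shift [8.120e+00 1.187e+01 1.000e-02]
0.1885 [ 5.80000e-01 -5.69000e-02 -9.46654e+01] turn z -15.6 shift [8.200e+00 1.216e+01 1.000e-02]
0.1915 [ 5.79700e-01 -5.99000e-02 -9.46654e+01] turn z -15.6 shift [8.280e+00 1.245e+01 1.000e-02]
```

Clean model (0.45 mm rms). I continue down the first leg, then into the first corner in short calls.

```bash
python3 -m crank '[0,0,-0.3,-0.05,0.3,0,0.5, 0,0,-0.3,-0.07,0.6,0,0.5, 0,0,-0.3,-0.07,0.9,0,0.5, 0,0,-0.3,-0.07,1.2,0,0.5, 0,0,-0.3,-0.07,1.5,0,0.5, 0,0,-0.3,-0.07,1.8,0,0.5, 0,0,-0.3,-0.07,2.1,0,0.5, 0,0,-0.3,-0.07,2.4,0,0.5, 0,0,-0.3,-0.07,2.7,0,0.5, 0,0,-0.3,-0.07,3,0,0.5, 0,0,-0.3,-0.07,3.3,0,0.5, 0,0,-0.3,-0.06,3.6,0,0.5, 0,0,-0.3,-0.06,3.9,0,0.5]'; python3 plan.py .002 8 | cut -c1-150
```

```text
time_s: 9.2
ee_pos: [0.5308, 0.0494, 0.0916]
tcp_rot: [[0.94, -0.341, -0.0], [-0.341, -0.94, 0.0], [-0.0, -0.0, -1.0]]
force: [-0.4, -0.2, -0.3]
width: 0.102
gripper_force: 41.0
at s 0.0505 lateral err mm (tool x) -0.0 heading -109.9 path -109.9 F [-0.4 -0.2 -0.3] tq [0.016 0.019 0.05 ] t 9.2
0.0525 [ 5.304000e-01  4.730000e-02 -1.099231e+02] turn z -0.0 shift [0.   0.21 0.01]
0.0545 [ 5.297000e-01  4.540000e-02 -1.093214e+02] turn z -0.6 shift [0.   0.41 0.01]
0.0565 [ 5.291000e-01  4.360000e-02 -1.076611e+02] turn z -2.3 shift [0.01 0.61 0.01]
0.0585 [ 5.285000e-01  4.160000e-02 -1.049408e+02] turn z -5.0 shift [0.02 0.81 0.01]
0.0605 [ 5.281000e-01  3.970000e-02 -1.011561e+02] turn z -8.8 shift [0.04 1.01 0.01]
0.0625 [ 5.27800e-01  3.77000e-02 -9.63087e+01] turn z -13.6 shift [0.08 1.2  0.01]
0.0645 [ 5.27600e-01  3.58000e-02 -9.10063e+01] turn z -18.9 shift [0.14 1.4  0.01]
0.0665 [ 5.27700e-01  3.38000e-02 -8.57039e+01] turn z -24.2 shift [0.21 1.58 0.01]
```

```bash
python3 -m crank '[0,0,0,0,0.2,0,0.5, 0,0,-0.6,0,0.4,0,0.5, 0,0,-2.3,0.01,0.6,0,0.5, 0,0,-5,0.02,0.8,0,0.5, 0,0,-8.8,0.04,1,0,0.5]'; python3 plan.py .002 6 | cut -c1-150
```

```text
time_s: 9.7
ee_pos: [0.5278, 0.04, 0.0916]
tcp_rot: [[0.982, -0.19, -0.0], [-0.19, -0.982, 0.0], [-0.0, -0.0, -1.0]]
force: [-0.9, -0.8, -1.2]
width: 0.1
gripper_force: 41.0
at s 0.0605 lateral err mm (tool x) 0.0 heading -101.0 path -101.2 F [-0.9 -0.8 -1.2] tq [ 0.016  0.038 -0.04 ] t 9.7
0.0625 [ 5.27800e-01  3.77000e-02 -9.63087e+01] turn z -4.7 shift [0.01 0.22 0.01]
0.0645 [ 5.27600e-01  3.58000e-02 -9.10063e+01] turn z -10.0 shift [0.03 0.42 0.01]
0.0665 [ 5.27700e-01  3.38000e-02 -8.57039e+01] turn z -15.3 shift [0.08 0.62 0.01]
0.0685 [ 5.27900e-01  3.18000e-02 -8.04015e+01] turn z -20.6 shift [0.14 0.81 0.01]
0.0705 [ 5.28400e-01  2.99000e-02 -7.50991e+01] turn z -25.9 shift [0.22 0.99 0.01]
0.0725 [ 5.29000e-01  2.80000e-02 -6.97967e+01] turn z -31.2 shift [0.31 1.17 0.01]
```

```bash
python3 -m crank '[0,0,-4.7,0.01,0.2,0,0.5, 0,0,-10,0.03,0.4,0,0.5, 0,0,-15.3,0.08,0.6,0,0.5, 0,0,-15.3,0.08,0.6,0,0.5]'; python3 plan.py .002 8 | cut -c1-150
```

```text
time_s: 10.1
ee_pos: [0.5275, 0.0338, 0.0916]
tcp_rot: [[0.997, 0.074, 0.0], [0.074, -0.997, -0.0], [0.0, 0.0, -1.0]]
force: [0.3, 0.2, -0.6]
width: 0.103
gripper_force: 41.0
at s 0.0665 lateral err mm (tool x) 0.12 heading -85.8 path -85.7 F [ 0.3  0.2 -0.6] tq [0.029 0.023 0.06 ] t 10.1
0.0685 [ 5.27900e-01  3.18000e-02 -8.04015e+01] turn z -5.4 shift [-0.    0.21  0.01]
0.0705 [ 5.28400e-01  2.99000e-02 -7.50991e+01] turn z -10.7 shift [0.03 0.4  0.01]
0.0725 [ 5.29000e-01  2.80000e-02 -6.97967e+01] turn z -16.0 shift [0.07 0.6  0.01]
0.0745 [ 5.29700e-01  2.62000e-02 -6.44943e+01] turn z -21.3 shift [0.14 0.79 0.01]
0.0765 [ 5.30700e-01  2.44000e-02 -5.91919e+01] turn z -26.6 shift [0.22 0.97 0.01]
0.0785 [ 5.31800e-01  2.28000e-02 -5.38895e+01] turn z -31.9 shift [0.32 1.15 0.01]
0.0805 [ 5.33000e-01  2.12000e-02 -4.85871e+01] turn z -37.2 shift [0.43 1.31 0.01]
0.0825 [ 5.34400e-01  1.98000e-02 -4.32847e+01] turn z -42.5 shift [0.56 1.47 0.01]
```

No contact force. Continuing round the corner.

```bash
python3 -m crank '[0,0,-5.4,0,0.2,0,0.5, 0,0,-10.7,0.03,0.4,0,0.5, 0,0,-16,0.07,0.6,0,0.5, 0,0,-21.3,0.14,0.79,0,0.5, 0,0,-21.3,0.14,0.79,0,0.5]'; python3 plan.py .002 8 | cut -c1-150
```

```text
time_s: 10.6
ee_pos: [0.5296, 0.0261, 0.0916]
tcp_rot: [[0.903, 0.429, 0.0], [0.429, -0.903, -0.0], [0.0, 0.0, -1.0]]
force: [-0.0, 0.2, -1.1]
width: 0.103
gripper_force: 41.0
at s 0.0745 lateral err mm (tool x) 0.16 heading -64.6 path -64.5 F [-0.   0.2 -1.1] tq [ 0.013 -0.03  -0.001] t 10.6
0.0765 [ 5.30700e-01  2.44000e-02 -5.91919e+01] turn z -5.4 shift [-0.01  0.2   0.01]
0.0785 [ 5.31800e-01  2.28000e-02 -5.38895e+01] turn z -10.7 shift [0.02 0.4  0.01]
0.0805 [ 5.33000e-01  2.12000e-02 -4.85871e+01] turn z -16.0 shift [0.07 0.6  0.01]
0.0825 [ 5.34400e-01  1.98000e-02 -4.32847e+01] turn z -21.3 shift [0.13 0.79 0.01]
0.0845 [ 5.35900e-01  1.85000e-02 -3.79823e+01] turn z -26.6 shift [0.21 0.97 0.01]
0.0865 [ 5.3750e-01  1.7400e-02 -3.2957e+01] turn z -31.7 shift [0.31 1.15 0.01]
0.0885 [ 5.39200e-01  1.64000e-02 -2.89529e+01] turn z -35.7 shift [0.42 1.31 0.01]
0.0905 [ 5.4100e-01  1.5400e-02 -2.6014e+01] turn z -38.6 shift [0.54 1.47 0.01]
```

```bash
python3 - <<'E'
from walk import *
from plant import optics,telemetry
s=telemetry.state(); w=optics.snapshot("wrist"); np.savez("w5.npz",**w)
P=cloud(w).reshape(-1,3); T=np.load("path.npy")
r=P[(P[:,2]>.0765)&(P[:,2]<.083)&(abs(P[:,1]-.02)<.12)&(abs(P[:,0]-.55)<.06)]
for i in range(0,len(T),10):
    a=np.radians(T[i,3]); u=np.array([np.cos(a),np.sin(a)]); n=np.array([-u[1],u[0]]); d=r[:,:2]-T[i,1:3]
    k=(abs(d@u)<.0025)&(abs(d@n)<.009)
    if k.sum()>8: e=d[k]@n; print(T[i,0].round(4),T[i,1:].round(3),"mid mm left",(500*(e.min()+e.max())).round(2),"w",(1e3*np.ptp(e)).round(1),k.sum())
E
```

```text
0.005 [ 5.47000e-01  9.20000e-02 -1.09923e+02] mid mm left 0.37 w 8.7 180
0.01 [ 5.45000e-01  8.70000e-02 -1.09923e+02] mid mm left 0.58 w 10.0 184
0.015 [ 5.43000e-01  8.30000e-02 -1.09923e+02] mid mm left 0.5 w 9.1 171
0.02 [ 5.41000e-01  7.80000e-02 -1.09923e+02] mid mm left 0.27 w 9.6 178
0.025 [ 5.40000e-01  7.30000e-02 -1.09923e+02] mid mm left 0.35 w 9.5 170
0.03 [ 5.38000e-01  6.80000e-02 -1.09923e+02] mid mm left 0.28 w 9.4 172
0.035 [ 5.36000e-01  6.40000e-02 -1.09923e+02] mid mm left 0.27 w 9.6 158
0.04 [ 5.35000e-01  5.90000e-02 -1.09923e+02] mid mm left 0.33 w 8.9 162
0.045 [ 5.33000e-01  5.40000e-02 -1.09923e+02] mid mm left 0.09 w 9.5 162
0.05 [ 5.31000e-01  5.00000e-02 -1.09923e+02] mid mm left 0.16 w 9.3 156
0.055 [ 5.30000e-01  4.50000e-02 -1.09006e+02] mid mm left -0.07 w 9.3 148
0.06 [ 5.28000e-01  4.00000e-02 -1.02202e+02] mid mm left 0.21 w 9.3 142
0.065 [ 5.2800e-01  3.5000e-02 -8.9681e+01] mid mm left 2.87 w 2.8 43
0.085 [ 5.3600e-01  1.8000e-02 -3.6657e+01] mid mm left -0.31 w 9.5 62
0.09 [ 5.4100e-01  1.6000e-02 -2.6649e+01] mid mm left -0.58 w 9.7 150
0.095
[... 1066 characters left out ...]
 5.8100e-01 -3.8000e-02 -9.4665e+01] mid mm left -0.12 w 9.2 159
0.175 [ 5.8100e-01 -4.3000e-02 -9.4665e+01] mid mm left 0.09 w 9.4 152
0.18 [ 5.8100e-01 -4.8000e-02 -9.4665e+01] mid mm left 0.09 w 9.2 162
0.185 [ 5.8000e-01 -5.3000e-02 -9.4665e+01] mid mm left 0.02 w 9.4 146
0.19 [ 5.8000e-01 -5.8000e-02 -9.4665e+01] mid mm left 0.08 w 8.9 152
0.195 [ 5.7900e-01 -6.3000e-02 -9.4665e+01] mid mm left 0.17 w 9.0 150
0.2 [ 5.7900e-01 -6.8000e-02 -9.4665e+01] mid mm left 0.14 w 9.4 149
0.205 [ 5.7900e-01 -7.3000e-02 -9.4665e+01] mid mm left 0.01 w 17.9 374
0.21 [ 5.7800e-01 -7.8000e-02 -9.4665e+01] mid mm left -0.04 w 17.8 37
0.215 [ 5.7800e-01 -8.3000e-02 -9.4665e+01] mid mm left 0.0 w 18.0 210
```

The path agrees with the fresh view within 0.5 mm (second corner lies about 0.8 mm right). Continue.

```bash
python3 -m crank '[0,0,-5.4,-0.01,0.2,0,0.5, 0,0,-10.7,0.01,0.4,0,0.5, 0,0,-16,0.05,0.6,0,0.5, 0,0,-21.3,0.11,0.79,0,0.5, 0,0,-26.6,0.19,0.97,0,0.5, 0,0,-26.6,0.19,0.97,0,0.5]'; python3 plan.py .0025 14 -.0003 | cut -c1-150
```

```text
time_s: 11.25
ee_pos: [0.5355, 0.0183, 0.0916]
tcp_rot: [[0.617, 0.787, 0.0], [0.787, -0.617, -0.0], [0.0, 0.0, -1.0]]
force: [0.5, -0.1, -0.6]
width: 0.097
gripper_force: 41.0
at s 0.0845 lateral err mm (tool x) -0.08 heading -38.1 path -38.0 F [ 0.5 -0.1 -0.6] tq [-0.005  0.002 -0.022] t 11.25
0.087 [ 5.3790e-01  1.7100e-02 -3.1856e+01] turn z -6.2 shift [-0.01  0.27  0.01]
0.0895 [ 5.40100e-01  1.59000e-02 -2.73505e+01] turn z -10.7 shift [0.03 0.52 0.01]
0.092 [ 5.42300e-01  1.48000e-02 -2.45061e+01] turn z -13.6 shift [0.08 0.77 0.01]
0.0945 [ 5.44600e-01  1.38000e-02 -2.33162e+01] turn z -14.7 shift [0.14 1.01 0.01]
0.097 [ 5.46900e-01  1.28000e-02 -2.32769e+01] turn z -14.8 shift [0.21 1.25 0.01]
0.0995 [ 5.49200e-01  1.18000e-02 -2.32769e+01] turn z -14.8 shift [0.27 1.5  0.01]
0.102 [ 5.51500e-01  1.08000e-02 -2.32769e+01] turn z -14.8 shift [0.34 1.74 0.01]
0.1045 [ 5.53800e-01  9.80000e-03 -2.32769e+01] turn z -14.8 shift [0.4  1.98 0.01]
0.107 [ 5.56100e-01  8.80000e-03 -2.32769e+01] turn z -14.8 shift [0.46 2.22 0.01]
0.1095 [ 5.58400e-01  7.90000e-03 -2.32769e+01] turn z -14.8 shift [0.53 2.46 0.01]
0.112 [ 5.60700e-01  6.90000e-03 -2.32769e+01] turn z -14.8 shift [0.59 2.7  0.01]
0.1145 [ 5.63000e-01  5.90000e-03 -2.32769e+01] turn z -14.8 shift [0.65 2.95 0.01]
0.117 [ 5.65300e-01  4.90000e-03 -2.32769e+01] turn z -14.8 shift [0.72 3.19 0.01]
0.1195 [ 5.67600e-01  3.90000e-03 -2.32769e+01] turn z -14.8 shift [0.78 3.43 0.01]
```

```bash
python3 -m crank '[0,0,-6.2,0,0.25,0,0.5, 0,0,-10.7,0.03,0.5,0,0.5, 0,0,-13.6,0.08,0.75,0,0.5, 0,0,-14.7,0.15,1,0,0.5, 0,0,-14.7,0.15,1,0,0.5]'; python3 plan.py .003 9 0.0001 | cut -c1-150
```

```text
time_s: 11.75
ee_pos: [0.5444, 0.0134, 0.0916]
tcp_rot: [[0.397, 0.918, 0.0], [0.918, -0.397, 0.0], [0.0, 0.0, -1.0]]
force: [0.2, 0.3, -0.8]
width: 0.109
gripper_force: 41.1
at s 0.0945 lateral err mm (tool x) -0.15 heading -23.4 path -23.3 F [ 0.2  0.3 -0.8] tq [ 0.027  0.037 -0.022] t 11.75
0.0975 [ 5.47400e-01  1.26000e-02 -2.32769e+01] turn z -0.1 shift [0.03 0.3  0.01]
0.1005 [ 5.50100e-01  1.14000e-02 -2.32769e+01] turn z -0.1 shift [0.03 0.6  0.01]
0.1035 [ 5.52900e-01  1.02000e-02 -2.32769e+01] turn z -0.1 shift [0.03 0.9  0.01]
0.1065 [ 5.55600e-01  9.00000e-03 -2.32769e+01] turn z -0.1 shift [0.03 1.2  0.01]
0.1095 [ 5.58400e-01  7.90000e-03 -2.32769e+01] turn z -0.1 shift [0.03 1.5  0.01]
0.1125 [ 5.61100e-01  6.70000e-03 -2.32769e+01] turn z -0.1 shift [0.03 1.8  0.01]
0.1155 [ 5.63900e-01  5.50000e-03 -2.32769e+01] turn z -0.1 shift [0.03 2.1  0.01]
0.1185 [ 5.66600e-01  4.30000e-03 -2.32769e+01] turn z -0.1 shift [0.03 2.4  0.01]
0.1215 [ 5.69400e-01  3.10000e-03 -2.32769e+01] turn z -0.1 shift [0.03 2.7  0.01]
```

First corner passed with no contact. Now the middle leg.

```bash
python3 -m crank '[0,0,0,0.01,0.3,0,0.5, 0,0,0,0.02,0.6,0,0.5, 0,0,0,0.03,0.9,0,0.5, 0,0,0,0.03,1.2,0,0.5, 0,0,0,0.04,1.5,0,0.5, 0,0,0,0.05,1.8,0,0.5, 0,0,0,0.05,2.1,0,0.5, 0,0,0,0.05,2.4,0,0.5, 0,0,0,0.05,2.4,0,0.5]'; python3 plan.py .002 14 -.0005 | cut -c1-150
```

```text
time_s: 12.65
ee_pos: [0.5669, 0.0041, 0.0916]
tcp_rot: [[0.395, 0.919, 0.0], [0.919, -0.395, -0.0], [0.0, 0.0, -1.0]]
force: [-0.2, 1.1, -1.0]
width: 0.105
gripper_force: 41.0
at s 0.11900000000000001 lateral err mm (tool x) 0.24 heading -23.2 path -23.3 F [-0.2  1.1 -1. ] tq [-0.042  0.006 -0.013] t 12.65
0.121 [ 5.68900e-01  3.30000e-03 -2.32769e+01] turn z 0.0 shift [-0.07  0.22  0.01]
0.123 [ 5.70800e-01  2.50000e-03 -2.32769e+01] turn z 0.0 shift [-0.07  0.42  0.01]
0.125 [ 5.72600e-01  1.70000e-03 -2.32769e+01] turn z 0.0 shift [-0.07  0.62  0.01]
0.127 [ 5.74400e-01  9.00000e-04 -2.77469e+01] turn z 4.5 shift [-0.08  0.82  0.01]
0.129 [ 5.76100e-01 -1.00000e-04 -3.34684e+01] turn z 10.2 shift [-0.11  1.    0.01]
0.131 [ 5.77600e-01 -1.30000e-03 -4.04543e+01] turn z 17.2 shift [-0.15  1.18  0.01]
0.133 [ 5.79000e-01 -2.70000e-03 -4.86334e+01] turn z 25.4 shift [-0.22  1.35  0.01]
0.135 [ 5.80200e-01 -4.20000e-03 -5.77918e+01] turn z 34.5 shift [-0.31  1.51  0.01]
0.137 [ 5.81200e-01 -5.90000e-03 -6.37281e+01] turn z 40.5 shift [-0.42  1.66  0.01]
0.139 [ 5.81900e-01 -7.70000e-03 -6.96644e+01] turn z 46.4 shift [-0.55  1.8   0.01]
0.141 [ 5.82500e-01 -9.60000e-03 -7.56006e+01] turn z 52.4 shift [-0.7   1.92  0.01]
0.143 [ 5.82900e-01 -1.16000e-02 -8.14892e+01] turn z 58.2 shift [-0.85  2.03  0.01]
0.145 [ 5.83100e-01 -1.35000e-02 -8.64953e+01] turn z 63.2 shift [-1.02  2.12  0.01]
0.147 [ 5.83200e-01 -1.55000e-02 -9.03075e+01] turn z 67.1 shift [-1.19  2.2   0.01]
```

```bash
python3 -m crank '[0,0,0,-0.03,0.2,0,0.5, 0,0,2,-0.04,0.4,0,0.5, 0,0,5,-0.06,0.6,0,0.5, 0,0,8,-0.08,0.8,0,0.5, 0,0,8,-0.08,0.8,0,0.5]'; python3 plan.py .002 10 -.0007 | cut -c1-150
```

```text
time_s: 13.15
ee_pos: [0.5736, 0.0003, 0.0916]
tcp_rot: [[0.519, 0.855, 0.0], [0.855, -0.519, -0.0], [0.0, 0.0, -1.0]]
force: [0.6, 0.2, -1.2]
width: 0.1
gripper_force: 41.0
at s 0.1265 lateral err mm (tool x) -0.51 heading -31.3 path -26.5 F [ 0.6  0.2 -1.2] tq [ 0.021 -0.025  0.035] t 13.15
0.1285 [ 5.7570e-01  1.0000e-04 -3.1919e+01] turn z 0.7 shift [-0.01  0.18  0.01]
0.1305 [ 5.77300e-01 -1.00000e-03 -3.85912e+01] turn z 7.3 shift [-0.03  0.37  0.01]
0.1325 [ 5.78700e-01 -2.30000e-03 -4.64856e+01] turn z 15.2 shift [-0.06  0.54  0.01]
0.1345 [ 5.79900e-01 -3.80000e-03 -5.54285e+01] turn z 24.2 shift [-0.12  0.71  0.01]
0.1365 [ 5.8090e-01 -5.5000e-03 -6.2244e+01] turn z 31.0 shift [-0.21  0.87  0.01]
0.1385 [ 5.81800e-01 -7.30000e-03 -6.81803e+01] turn z 36.9 shift [-0.31  1.03  0.01]
0.1405 [ 5.82400e-01 -9.20000e-03 -7.41166e+01] turn z 42.9 shift [-0.43  1.17  0.01]
0.1425 [ 5.82800e-01 -1.11000e-02 -8.00528e+01] turn z 48.8 shift [-0.57  1.3   0.01]
0.1445 [ 5.83100e-01 -1.30000e-02 -8.53555e+01] turn z 54.1 shift [-0.71  1.42  0.01]
0.1465 [ 5.83200e-01 -1.50000e-02 -8.94664e+01] turn z 58.2 shift [-0.87  1.53  0.01]
```

```bash
python3 -m crank '[0,0,4,-0.01,0.18,0,0.5, 0,0,10,-0.03,0.37,0,0.5, 0,0,16.5,-0.06,0.54,0,0.5, 0,0,16.5,-0.06,0.54,0,0.5]'; python3 plan.py .002 10 -.0007 | cut -c1-150
```

```text
time_s: 13.55
ee_pos: [0.5778, -0.0029, 0.0916]
tcp_rot: [[0.74, 0.673, 0.0], [0.673, -0.74, -0.0], [-0.0, 0.0, -1.0]]
force: [0.3, 0.5, -0.5]
width: 0.101
gripper_force: 41.0
at s 0.1325 lateral err mm (tool x) -0.77 heading -47.7 path -46.5 F [ 0.3  0.5 -0.5] tq [-0.012 -0.007  0.006] t 13.55
0.1345 [ 5.79900e-01 -3.80000e-03 -5.54285e+01] turn z 7.7 shift [-0.    0.19  0.01]
0.1365 [ 5.8090e-01 -5.5000e-03 -6.2244e+01] turn z 14.5 shift [-0.04  0.38  0.01]
0.1385 [ 5.81800e-01 -7.30000e-03 -6.81803e+01] turn z 20.5 shift [-0.1   0.55  0.01]
0.1405 [ 5.82400e-01 -9.20000e-03 -7.41166e+01] turn z 26.4 shift [-0.17  0.73  0.01]
0.1425 [ 5.82800e-01 -1.11000e-02 -8.00528e+01] turn z 32.3 shift [-0.26  0.89  0.01]
0.1445 [ 5.83100e-01 -1.30000e-02 -8.53555e+01] turn z 37.6 shift [-0.37  1.04  0.01]
0.1465 [ 5.83200e-01 -1.50000e-02 -8.94664e+01] turn z 41.7 shift [-0.49  1.19  0.01]
0.1485 [ 5.8310e-01 -1.7000e-02 -9.2385e+01] turn z 44.7 shift [-0.62  1.33  0.01]
0.1505 [ 5.83000e-01 -1.90000e-02 -9.41177e+01] turn z 46.4 shift [-0.76  1.47  0.01]
0.1525 [ 5.82900e-01 -2.10000e-02 -9.46654e+01] turn z 46.9 shift [-0.91  1.61  0.01]
```

```bash
python3 -m crank '[0,0,7,0,0.19,0,0.5, 0,0,14,-0.03,0.38,0,0.5, 0,0,20,-0.09,0.56,0,0.5, 0,0,26,-0.15,0.74,0,0.5, 0,0,26,-0.15,0.74,0,0.5]'; python3 plan.py .002 7 0 | cut -c1-150
```

```text
time_s: 14.05
ee_pos: [0.5816, -0.0094, 0.0916]
tcp_rot: [[0.959, 0.283, -0.0], [0.283, -0.959, -0.0], [-0.0, -0.0, -1.0]]
force: [0.2, 1.1, -0.8]
width: 0.103
gripper_force: 41.0
at s 0.1405 lateral err mm (tool x) -0.55 heading -73.6 path -74.1 F [ 0.2  1.1 -0.8] tq [-0.077 -0.016  0.023] t 14.05
0.1425 [ 5.82800e-01 -1.11000e-02 -8.00528e+01] turn z 6.5 shift [0.04 0.19 0.01]
0.1445 [ 5.83100e-01 -1.30000e-02 -8.53555e+01] turn z 11.8 shift [0.01 0.39 0.01]
0.1465 [ 5.83200e-01 -1.50000e-02 -8.94664e+01] turn z 15.9 shift [-0.03  0.58  0.01]
0.1485 [ 5.8310e-01 -1.7000e-02 -9.2385e+01] turn z 18.8 shift [-0.09  0.77  0.01]
0.1505 [ 5.83000e-01 -1.90000e-02 -9.41177e+01] turn z 20.5 shift [-0.16  0.95  0.01]
0.1525 [ 5.82900e-01 -2.10000e-02 -9.46654e+01] turn z 21.1 shift [-0.23  1.14  0.01]
0.1545 [ 5.82700e-01 -2.30000e-02 -9.46654e+01] turn z 21.1 shift [-0.3   1.33  0.01]
```

```bash
python3 -m crank '[0,0,6,0.02,0.2,0,0.5, 0,0,12,0,0.4,0,0.5, 0,0,16,-0.03,0.59,0,0.5, 0,0,19,-0.09,0.78,0,0.5, 0,0,20.5,-0.16,0.97,0,0.5, 0,0,20.8,-0.23,1.16,0,0.5, 0,0,20.8,-0.23,1.16,0,0.5]'; python3 plan.py .005 11 0 | cut -c1-150
python3 - <<'E'
from h import *
from plant import optics
w=optics.snapshot("wrist"); P=cloud(w).reshape(-1,3)
c=P[(P[:,1]<-.06)&(P[:,1]>-.09)&(abs(P[:,0]-.579)<.007)]
for y in np.arange(-.064,-.084,-.001):
    k=c[abs(c[:,1]-y)<.0005]; 
    if len(k): print(y.round(4),k[:,2].max().round(4),np.median(k[:,2]).round(4),len(k))
b=P[(P[:,1]<-.085)&(P[:,1]>-.12)&(P[:,2]>.075)&(abs(P[:,0]-.579)<.03)];print("post",b.min(0),b.max(0))
E
```

```text
time_s: 14.75
ee_pos: [0.5827, -0.0213, 0.0916]
tcp_rot: [[0.997, -0.077, 0.0], [-0.077, -0.997, -0.0], [0.0, 0.0, -1.0]]
force: [-0.3, 0.2, 0.4]
width: 0.099
gripper_force: 41.0
at s 0.153 lateral err mm (tool x) 0.1 heading -94.4 path -94.7 F [-0.3  0.2  0.4] tq [-0.003  0.011 -0.002] t 14.75
0.158 [ 5.82400e-01 -2.65000e-02 -9.46654e+01] turn z 0.3 shift [-0.01  0.52  0.01]
0.163 [ 5.82000e-01 -3.15000e-02 -9.46654e+01] turn z 0.3 shift [-0.01  1.02  0.01]
0.168 [ 5.81600e-01 -3.65000e-02 -9.46654e+01] turn z 0.3 shift [-0.02  1.52  0.01]
0.173 [ 5.81200e-01 -4.14000e-02 -9.46654e+01] turn z 0.3 shift [-0.02  2.02  0.01]
0.178 [ 5.80800e-01 -4.64000e-02 -9.46654e+01] turn z 0.3 shift [-0.02  2.52  0.01]
0.183 [ 5.80400e-01 -5.14000e-02 -9.46654e+01] turn z 0.3 shift [-0.02  3.02  0.01]
0.188 [ 5.80000e-01 -5.64000e-02 -9.46654e+01] turn z 0.3 shift [-0.03  3.52  0.01]
0.193 [ 5.79600e-01 -6.14000e-02 -9.46654e+01] turn z 0.3 shift [-0.03  4.02  0.01]
0.198 [ 5.79200e-01 -6.64000e-02 -9.46654e+01] turn z 0.3 shift [-0.03  4.52  0.01]
0.203 [ 5.78800e-01 -7.13000e-02 -9.46654e+01] turn z 0.3 shift [-0.03  5.02  0.01]
0.208 [ 5.78400e-01 -7.63000e-02 -9.46654e+01] turn z 0.3 shift [-0.04  5.52  0.01]
-0.064 0.1732 0.1685 179
-0.065 0.1732 0.1684 163
-0.066 0.1736 0.1675 124
-0.067 0.1722 0.0779 76
-0.068 0.0802 0.0747 61
-0.069 0.0803 0.0769 63
-0.07 0.0801 0.0749 60
-0.071 0.0798 0.076 59
-0.072 0.0806 0.0769 56
-0.073 0.0867 0.079 163
-0.074 0.0872 0.0772 173
-0.075 0.0869 0.084 87
-0.076 0.0874 0.0843 78
-0.077 0.0877 0.0848 79
-0.078 0.0872 0.0845 75
-0.079 0.0861 0.035 239
-0.08 0.0846 0.0395 103
-0.081 0.0831 0.0813 40
-0.082 0.0823 0.0813 49
-0.083 0.0832 0.0815 45
-0.084 0.0825 0.0812 42
post [ 0.56394777 -0.10539775  0.07501384] [ 0.59126693 -0.08500699  0.08335313]
```

The last leg is entered freely. The collar face reads y = -0.0725 (top at 0.087, as it must be), leaving about 46 mm to go. I go most of the way, then creep.

```bash
python3 -m crank '[0,0,0.3,0,0.2,0,0.5, 0,0,0.3,-0.01,0.5,0,0.5, 0,0,0.3,-0.01,0.8,0,0.5, 0,0,0.3,-0.01,1.1,0,0.5, 0,0,0.3,-0.02,1.4,0,0.5, 0,0,0.3,-0.02,1.7,0,0.5, 0,0,0.3,-0.02,2,0,0.5, 0,0,0.3,-0.02,2.3,0,0.5, 0,0,0.3,-0.02,2.6,0,0.5, 0,0,0.3,-0.02,2.9,0,0.5, 0,0,0.3,-0.02,3.2,0,0.5, 0,0,0.3,-0.02,3.5,0,0.5, 0,0,0.3,-0.02,3.8,0,0.5, 0,0,0.3,-0.02,4,0,0.5, 0,0,0.3,-0.02,4.1,0,0.5, 0,0,0.3,-0.02,4.1,0,0.5]'; python3 plan.py .001 8 0 | cut -c1-150
python3 - <<'E'
from look import *
w=ringfit("wrist","w6.npz"); P=cloud(w).reshape(-1,3)
b=P[(P[:,1]<-.085)&(P[:,1]>-.12)&(P[:,2]>.075)&(abs(P[:,0]-.579)<.03)];print("post",b.min(0),b.max(0))
cv2.imwrite("pics/w6.png",cv2.resize(w["color"][100:340,130:390,::-1],None,fx=3,fy=2.5*1.0,interpolation=cv2.INTER_CUBIC))
E
```

```text
time_s: 16.4
ee_pos: [0.5793, -0.0621, 0.0916]
tcp_rot: [[0.996, -0.084, 0.0], [-0.084, -0.996, 0.0], [0.0, -0.0, -1.0]]
force: [0.8, 0.6, -0.8]
width: 0.099
gripper_force: 41.0
at s 0.194 lateral err mm (tool x) 0.03 heading -94.8 path -94.7 F [ 0.8  0.6 -0.8] tq [ 0.041 -0.04   0.015] t 16.4
0.195 [ 5.79400e-01 -6.34000e-02 -9.46654e+01] turn z -0.2 shift [-0.    0.12  0.01]
0.196 [ 5.79300e-01 -6.44000e-02 -9.46654e+01] turn z -0.2 shift [-0.    0.22  0.01]
0.197 [ 5.79300e-01 -6.54000e-02 -9.46654e+01] turn z -0.2 shift [-0.    0.32  0.01]
0.198 [ 5.79200e-01 -6.64000e-02 -9.46654e+01] turn z -0.2 shift [-0.    0.42  0.01]
0.199 [ 5.79100e-01 -6.74000e-02 -9.46654e+01] turn z -0.2 shift [-0.    0.52  0.01]
0.2 [ 5.79000e-01 -6.83000e-02 -9.46654e+01] turn z -0.2 shift [-0.    0.62  0.01]
0.201 [ 5.78900e-01 -6.93000e-02 -9.46654e+01] turn z -0.2 shift [-0.    0.72  0.01]
0.202 [ 5.78900e-01 -7.03000e-02 -9.46654e+01] turn z -0.2 shift [-0.    0.82  0.01]
wrist 2700 tool x -0.0261 0.0317 y [-0.0064  0.0004  0.0064] z -0.0197 0.0272
  x -0.026 zmin -0.0019 zmax 0.0003 y [-0.0038  0
[... 222 characters left out ...]
98 y [-0.0041  0.0046] 118
  x -0.006 zmin -0.0136 zmax -0.0104 y [-0.0041  0.0046] 143
  x -0.002 zmin -0.0141 zmax -0.0108 y [-0.0041  0.0045] 146
  x 0.002 zmin -0.0144 zmax 0.0144 y [-0.004   0.0045] 176
  x 0.006 zmin -0.0136 zmax 0.0176 y [-0.007   0.0069] 219
  x 0.01 zmin -0.0197 zmax -0.0025 y [-0.0072  0.0072] 406
  x 0.014 zmin -0.0111 zmax -0.0057 y [-0.0045  0.0049] 225
  x 0.018 zmin -0.0093 zmax -0.003 y [-0.0046  0.005 ] 232
  x 0.022 zmin -0.0066 zmax 0.0006 y [-0.0042  0.0051] 239
  x 0.026 zmin -0.0023 zmax 0.0084 y [-0.0043  0.0052] 258
  x 0.03 zmin 0.0046 zmax 0.0272 y [-0.004   0.0052] 286
post [ 0.56427109 -0.11999935  0.07500977] [ 0.59139492 -0.08500294  0.1807615 ]
```

View pics/w6.png

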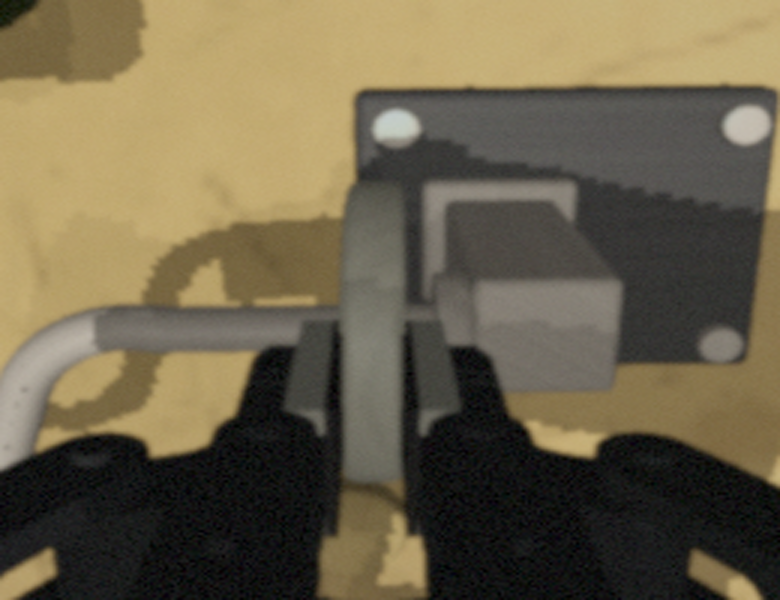

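Ring on the bar at (375,330), a few mm short of the collar (455,300), right finger above the collar. Creeping in.

```bash
python3 -m crank '[0,0,0,0,0.05,0,0.5, 0,0,0,0,0.1,0,0.5, 0,0,0,0,0.15,0,0.5, 0,0,0,0,0.2,0,0.5, 0,0,0,0,0.25,0,0.5, 0,0,0,0,0.3,0,0.5, 0,0,0,0,0.34,0,0.5, 0,0,0,0,0.37,0,0.5, 0,0,0,0,0.4,0,0.5]'; python3 -m crank '[0,0,0,0,0.03,0,0.5, 0,0,0,0,0.05,0,0.5]';  python3 -m crank '[0,0,0,0,0.02,0,0.5, 0,0,0,0,0.04,0,0.5]'
```

```text
time_s: 17.35
ee_pos: [0.5789, -0.066, 0.0916]
tcp_rot: [[0.996, -0.084, 0.0], [-0.084, -0.996, -0.0], [0.0, 0.0, -1.0]]
force: [0.0, 0.4, -1.2]
width: 0.1
gripper_force: 41.0
time_s: 17.55
ee_pos: [0.5789, -0.0665, 0.0916]
tcp_rot: [[0.996, -0.084, -0.0], [-0.084, -0.996, 0.0], [-0.0, -0.0, -1.0]]
force: [0.7, 0.6, -0.8]
width: 0.099
gripper_force: 41.0
time_s: 17.75
ee_pos: [0.5789, -0.0668, 0.0916]
tcp_rot: [[0.996, -0.084, 0.0], [-0.084, -0.996, 0.0], [0.0, -0.0, -1.0]]
force: [0.1, 0.2, -1.5]
width: 0.099
gripper_force: 41.0
```

```bash
python3 -m crank '[0,0,0,0,0.02,0,0.5, 0,0,0,0,0.03,0,0.5]';  python3 -m crank '[0,0,0,0,0.02,0,0.5, 0,0,0,0,0.03,0,0.5]' | grep -E "pos|force"
```

```text
time_s: 17.95
ee_pos: [0.5788, -0.0672, 0.0916]
tcp_rot: [[0.996, -0.084, 0.0], [-0.084, -0.996, 0.0], [0.0, -0.0, -1.0]]
force: [-0.3, -0.1, -0.3]
width: 0.106
gripper_force: 41.0
ee_pos: [0.5788, -0.0674, 0.0916]
force: [0.9, -0.2, -0.8]
gripper_force: 41.0
```

```bash
python3 -m crank '[0,0,0,0,0.02,0,0.5, 0,0,0,0,0.03,0,0.5]' | grep -E "pos|force";  python3 -m crank '[0,0,0,0,0.02,0,0.5, 0,0,0,0,0.03,0,0.5]' | grep -E "pos|force"
```

```text
ee_pos: [0.5787, -0.0675, 0.0916]
force: [0.5, 1.1, -0.0]
gripper_force: 41.1
ee_pos: [0.5787, -0.0677, 0.0916]
force: [1.0, 2.8, 0.8]
gripper_force: 41.1
```

Contact felt at the predicted place (≈3 N). I lower the ring so its bore rests on the bar, then check before opening.

```bash
python3 -m crank '[0,0,0,0,0,0.06,0.5, 0,0,0,0,0,0.12,0.5, 0,0,0,0,0.01,0.16,0.5, 0,0,0,0,0.01,0.16,0.5]' | grep -E "pos|force"
```

```text
ee_pos: [0.579, -0.0677, 0.0912]
force: [-2.9, 4.7, 8.5]
gripper_force: 42.3
```

```bash
python3 -m crank '[0,0,0,0,0,-0.06,0.5, 0,0,0,0,0,-0.1,0.5, 0,0,0,0,0,-0.1,0.5]' | grep -E "pos|force"
```

```text
ee_pos: [0.5789, -0.0678, 0.0913]
force: [-0.5, 5.6, 4.8]
gripper_force: 41.7
```

```bash
python3 -m crank '[0,0,0,0,-0.01,-0.05,0.5, 0,0,0,0,-0.01,-0.05,0.5]' | grep -E "pos|force"
```

```text
ee_pos: [0.5789, -0.0678, 0.0914]
force: [0.5, 5.8, 1.2]
gripper_force: 41.2
```

```bash
python3 -m crank '[0,0,0,0,-0.02,0,0.5, 0,0,0,0,-0.02,0,1.1, 0,0,0,0,-0.02,0,1.3, 0,0,0,0,-0.02,0,1.6, 0,0,0,0,-0.02,0,2, 0,0,0,0,-0.02,0,2.4, 0,0,0,0,-0.02,0,2.4, 0,0,0,0,-0.02,0,2.4]'
python3 - <<'E'
from h import *
from plant import optics,telemetry
for n in("wrist","side"):
    w=optics.snapshot(n); np.savez("e_"+n+".npz",**w); P=cloud(w).reshape(-1,3)
    r=P[(abs(P[:,1]+.066)<.012)&(abs(P[:,0]-.579)<.036)&(P[:,2]>.03)&(P[:,2]<.112)]
    for lo in (-.03,-.02,.015,.025):
        k=r[(abs(r[:,0]-.579-lo)<.006)]; print(n,lo,len(k),np.percentile(k[:,1],[3,50,97]).round(4) if len(k) else "",k[:,2].min(initial=9).round(4),k[:,2].max(initial=0).round(4))
w=dict(np.load("e_wrist.npz")); cv2.imwrite("pics/e.png",cv2.resize(w["color"][100:340,130:390,::-1],None,fx=3,fy=2.5,interpolation=cv2.INTER_CUBIC))
E
```

```text
time_s: 20.25
ee_pos: [0.5788, -0.0679, 0.0915]
tcp_rot: [[0.996, -0.084, 0.0], [-0.084, -0.996, -0.0], [0.0, 0.0, -1.0]]
force: [0.2, -0.3, -0.1]
width: 0.28
gripper_force: 0.0
wrist -0.03 15 [-0.0704 -0.0664 -0.0616] 0.0896 0.0927
wrist -0.02 181 [-0.0712 -0.0667 -0.0621] 0.0896 0.1007
wrist 0.015 880 [-0.0768 -0.0689 -0.0547] 0.0701 0.1119
wrist 0.025 773 [-0.075  -0.0704 -0.0656] 0.0648 0.0989
side -0.03 48 [-0.071  -0.0621 -0.0596] 0.056 0.0944
side -0.02 73 [-0.0696 -0.0619 -0.06  ] 0.0437 0.1012
side 0.015 34 [-0.0674 -0.0657 -0.0629] 0.0464 0.0969
side 0.025 39 [-0.0679 -0.0659 -0.0636] 0.0523 0.0969
```

View pics/e.png

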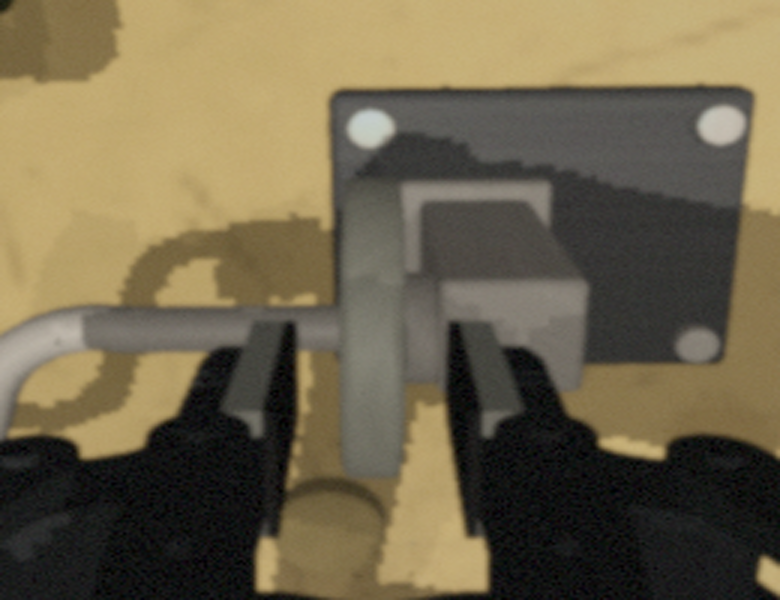

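The ring (340–405, 330) sits against the collar (405–440, 325), fingers clear on both sides. Retract straight up and measure once more.

```bash
python3 -m crank '[0,0,0,0,0,-0.3,2.4, 0,0,0,0,0,-1,2.4, 0,0,0,0,0,-2.5,2.4, 0,0,0,0,0,-5,2.4, 0,0,0,-1,0,-8,2.4, 0,0,0,-3,0,-11,2.4, 0,0,0,-5,0,-13,2.4, 0,0,0,-6,0,-14,2.4, 0,0,0,-6,0,-14,2.4, 0,0,0,-6,0,-14,2.4]'
python3 - <<'E'
from h import *
from plant import optics
w=optics.snapshot("wrist"); np.savez("f.npz",**w); P=cloud(w).reshape(-1,3)
u=np.array([-.0819,-.9966]); x=np.array([.9966,-.0819]); o=np.array([.5788,-.0725])
q=np.c_[(P[:,:2]-o)@x,-(P[:,:2]-o)@u,P[:,2]]*1e3
for lo in range(-30,31,6):
    k=q[(abs(q[:,0]-lo)<3)&(abs(q[:,1]-5)<9)&(q[:,2]>88)]; 
    if len(k)>5: print("x",lo,"along",np.percentile(k[:,1],[2,98]).round(1),"top",k[:,2].max().round(1),len(k))
c=q[(abs(q[:,0])<11)&(q[:,1]<0)&(q[:,1]>-7)&(q[:,2]>83.5)&(q[:,2]<90)]; print("collar face along",np.percentile(c[:,1],[2,90,98,100]).round(1))
cv2.imwrite("pics/f.png",cv2.resize(w["color"][60:300,130:390,::-1],None,fx=3,fy=2.5,interpolation=cv2.INTER_CUBIC))
E
```

```text
time_s: 21.35
ee_pos: [0.5194, -0.0629, 0.2324]
tcp_rot: [[0.996, -0.084, 0.002], [-0.084, -0.996, -0.001], [0.002, 0.0, -1.0]]
force: [0.0, -0.1, 0.1]
width: 0.28
gripper_force: 0.0
x -24 along [-0.3  9.4] top 96.7 69
x -18 along [-0.2  9.2] top 101.3 82
x -12 along [-0.2  9.1] top 103.5 82
x -6 along [-0.1  9. ] top 105.0 83
x 0 along [-0.1  9. ] top 105.9 96
x 6 along [-0.1  8.9] top 105.6 84
x 12 along [1.6 7.3] top 374.5 855
x 18 along [-0.1  8.9] top 101.4 92
x 24 along [-0.2  9. ] top 96.3 84
collar face along [-6.5 -1.2 -1.2 -1.2]
```

View pics/f.png

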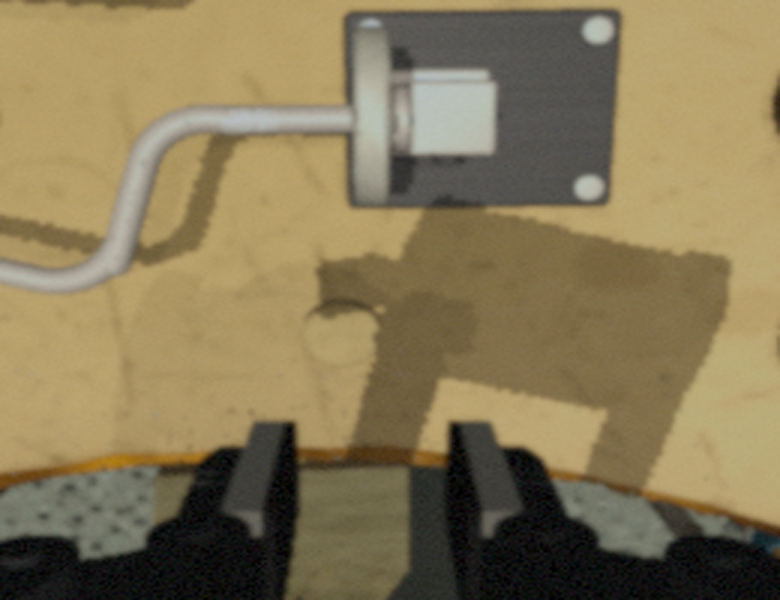

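The ring hangs square at (372,115), its back face at the collar (400,115) within measurement error (-0.1 to -0.3 mm from the measured stop face), and the gripper is clear. Handing in.

```bash
python3 -c "
from plant import ticket
print(ticket.sign_off())"
```

```text
the job is handed in; nothing more can be done
None
```

The ring is on the keeper bar, flush against the stop collar and released, and the job was handed in at about 21 s; the highest force read was about 10 N (8.5 N down plus about 5 N sideways, briefly, while settling the ring at the stop), right at the limit you set.

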